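Emboss the last tub and clear the catch tray into the caddy

TASK

Press the orange-lidded marmalade tub flush into the nest of the embossing press, let go of it, pull the red-knobbed lever fully to its stop and let it spring back with the tub still seated. Then collect every tub, the marmalade one and all the red-lidded jam tubs from the catch tray, into the green front bin of the condiment caddy, and leave the egg cup, the spatula and the two sauce bottles where they are.

Things in the scene. Friction and masses are not known exactly. Their poses are not given: they have to be found in the camera images.
- press: grey hand embossing press that marks a tub's underside, fixed; base plate 160 (x) x 220 (y) x 30 mm high; origin under its centre, front = its -x side. On it: the nest at x -10, y -50 mm; a blue housing (top 54 mm) at y 10 to 54; a lever in the plane y = 80; a blue post (top 95) at y 94 to 108. Lever pivot: x -20, y 80, z 70 mm
- nest (a point): centre of the nest's floor, 30 mm above the board, axes as the press. Nest: open-topped recess between two aluminium C-shaped ends, 58 (press y) x 42 (press x) x 26 mm deep: a tub goes in long side along press y, 3 mm loose all round, flush when its lid is level with the ends. The middle 34 mm of the two long sides is open for fingers from the press's front and back
- lever_knob (a point): centre of the lever's red ball knob, 30 mm in diameter, on a 12 mm rod; 120 mm from the lever's pivot
- lever (a joint): sprung lever, rad: 0 at rest (rod leaning 0.2 rad from upright to the press's +x), 1.0 at its stop (leaning 0.8 rad to the press's -x, its front). Turns about the press's y axis, pivot given under the press. The knob needs 2 N at rest, 8 N at the stop; let go, it springs back to 0
- tray: the press's steel catch tray, fixed; 220 (x) x 240 (y) mm, 4 mm floor and walls, lip only 12 mm high; origin at the centre of its underside. The finished jam tubs lie in it, lids up at the start
- caddy: condiment caddy, fixed; origin at board height, between its rear part and its front bin. Rear part (its x 10 to 140, y -100 to 100 mm): grey, 100 mm high, holding two bottles that rise to 160 mm. Front bin (its x -140 to 0 mm): green, open at the top, tilted out towards its -x
- bin (a point): centre of the floor inside the caddy's green front bin, about 16 mm above the board, axes as the caddy. Inside 130 (x) x 182 (y) mm; walls 4 mm thick, 61 mm high above the floor; the bin leans 0.12 rad outwards, so its walls lean to the caddy's -x and its floor slopes down that way
- marmalade: the one tub not yet embossed, on the board: sealed rectangular portion tub, white with a flat orange lid: 52 (its x) x 36 (its y) x 26 mm high, straight-sided to the touch, about 40 g; origin at the centre of its underside, z up through the lid
- jam1: finished tub, may be absent: sealed rectangular portion tub, white with a flat red lid: 52 (its x) x 36 (its y) x 26 mm high, straight-sided to the touch, about 40 g; origin at the centre of its underside, z up through the lid
- jam2: finished tub, may be absent: sealed rectangular portion tub, white with a flat red lid: 52 (its x) x 36 (its y) x 26 mm high, straight-sided to the touch, about 40 g; origin at the centre of its underside, z up through the lid
- jam3: finished tub, may be absent: sealed rectangular portion tub, white with a flat red lid: 52 (its x) x 36 (its y) x 26 mm high, straight-sided to the touch, about 40 g; origin at the centre of its underside, z up through the lid
- jam4: finished tub, may be absent: sealed rectangular portion tub, white with a flat red lid: 52 (its x) x 36 (its y) x 26 mm high, straight-sided to the touch, about 40 g; origin at the centre of its underside, z up through the lid
- jam5: finished tub, may be absent: sealed rectangular portion tub, white with a flat red lid: 52 (its x) x 36 (its y) x 26 mm high, straight-sided to the touch, about 40 g; origin at the centre of its underside, z up through the lid
- egg_cup: white ceramic egg cup, 48 mm across, 62 mm high; bystander, in front; origin under its centre
- spatula: orange silicone spatula, 270 mm long, lying on the board near the robot; bystander; origin under its middle, x along it
- sauce: red sauce bottle, 48 mm across, 150 mm tall, standing in the caddy's rear part; bystander; origin under its centre
- mustard: yellow mustard bottle, 48 mm across, 140 mm tall, standing in the caddy's rear part; bystander; origin under its centre
Things that resemble listed ones, but are neither listed nor needed, are in the scene too. Leave any grey or purple look-alike of the jam2 alone. Leave any black look-alike of the jam3 alone.

How it is judged:
By the outcome, as a careful person would: the job done as asked, in the order asked, and still so for the second after the job is handed in, with the robot touching nothing.
Of jam1, jam2, jam3, jam4, jam5 only 3 to 5 are there at a start; the rules pass over those that are not, and their reading is None.
At some moment in a run one of marmalade, jam1, jam2, jam3, jam4, jam5 may be knocked a few centimetres aside while the robot is not near it.
Once in a run the grip may slacken for a moment while it holds something.
It also fails if it takes over 210 s, if anything falls off the work surface, if the arm or the gripper's body presses on something with over 40 N, if the wrist force passes 120 N, or if a joint passes its speed limit or range.

ROBOT

A 6-joint arm with a two-finger parallel gripper is mounted at the origin on the work surface. World frame = base frame: x ahead of the robot, y to its left, z up, the work surface at z = 0. Lengths are in m, angles in degrees, forces in N, time in s.
With the tool pointing down it reaches from about 0.275 to 0.725 m from the base axis. Payload 5.6 kg.
Tool frame: the origin (TCP) lies at the very end of the fingers, on their centre line; the grasp point (between the pads) lies 19 mm behind it; z points along the fingers, y is the line along which they close (so a half turn about z gives the same grasp; the last joint's range is limited). The gripper opens to 85 mm and grips with 20 to 120 N. Pads are 22 mm wide; open, the fingers measure 114 mm over their backs; the gripper's body (76 mm by 85 mm) begins 54 mm behind the grasp point. The pads swing forward as they close: fully open they stand 13 mm farther back than shut.
Start: joints at [79.847, 14.616, 6.199, 0, -81.583, -16.306], TCP at [0.245, 0.492, 0.231] pointing down, gripper open.
Joint ranges: [-168.99, 168.99], [-69.2, 112.95], [-62.41, 85.93], [-164.36, 98.24], [-168.68, -3.75], [-174.98, 174.98]. Speed limits (degrees/s): [147.25, 147.25, 180, 180, 180, 180].

INTERFACE

Orientations are given as [roll, pitch, yaw] about the fixed x, y, z axes, in that order (R = Rz(yaw) Ry(pitch) Rx(roll)).
In Python, from plant import env, grab_frame, recognise, spot_point gives the robot as it stands.
- The arm moves only by the tool arm_command, never from a script. Its argument "increments" is a list of rows, each a list of 6 numbers: the shift along the tool's x, y, z as a fraction of full scale, then the turn, a rotation vector about the tool's x, y, z as a fraction of full scale. A call has 1 to 10 rows; each row shifts and turns the commanded pose from where the row before left it, along the tool's axes as they then stand; what a row does not reach is not made up. Full scale, the value 1, is 50 mm for a shift and 90 degrees for a turn. A row lasts 1/12 s, in which the tool goes at most 41.7 mm and 7.16 degrees, less where a joint would pass 70% of its speed; a pose out of reach is approached as far as the arm can. A call with a number of a shift or a turn outside -1 to 1 is refused whole. A call with a gripper value outside its range is refused whole. "hand" is the opening, from -1 (shut) to 1 (fully open), set as the call begins (left out, the last holds). The fingers move at their own pace and stop on an object; "force" is the grip in N (left out, the last holds). Time passes only in rows, so rows that do not move let the fingers close. It gives the time, the measured TCP pose, the force, the opening and the grip force at its end, in the units of the state.
- env.sense(): the state, without advancing time (a new reading comes with each control period).
- grab_frame(name): name is "scene" or "top" or "wrist"; returns a dict with "color" (480x640x3 uint8, red, green, blue), "fx", "fy", "cx", "cy" (pixels), "cam_to_world" (4x4, takes a point from camera to world coordinates). Camera axes: x right, y down, z forward; pixel columns grow to the right and rows downward; lengths in m; the calibration is good to about 2 mm. A picture is of the moment at which its call begins. There is no depth.
- env.finish_job(): hands the job in; it is judged then, once.
Trained networks look in a picture, given as the dict that the camera call returned (one of the last four; its "shot" number tells which), for a name from the list of things; names that differ only in an ending like _2 or _b are one class to them, and where a whole thing is asked for, a point or a joint stands for the part that bears it (a point fixed in the world has none). Each returns a list of dicts, best first, with "p" (0 to 1); they miss things now and then, are a little off and sometimes report something else, mostly with a low value. They report only what shows in the picture. A call takes as long as a camera call. They do not tell look-alikes from the thing itself.
- recognise(name, picture): "position" ([x, y, z] in m, in world coordinates, good to about 4 mm: the middle of the surface that is visible of it).
- spot_point(name, picture): "position" ([x, y, z] in m, in world coordinates, good to about 4 mm: a listed point, or the origin of a listed thing).
The state is a dict: "time_s": time; "joint_positions": joint angles; "dq": joint speeds; "joint_torque": joint torques, N m; "eef_pos": TCP position; "orientation": TCP orientation; "contact_force": force on the tool from outside, world axes, zero at the start; "moment": the same for the moment, N m; "finger_gap": finger opening in m; "gripper_force": force on a finger pad.
Only numpy, scipy, OpenCV 4.12 (cv2) and the standard library are available. Lean on these libraries where they do the work, as an engineer would, in place of code of your own. Each camera call takes 0.05 s, during which the arm holds its last target. There are 200 camera calls.

## Working session

There is one attempt and no reset: what is moved stays moved. The work goes in short steps, Python scripts to look and compute and a tool call to move; the robot and the scene stay as the last step left them, time stands still between calls to the robot, and variables do not carry over. Pictures are saved under pics/ and viewed, at most 14 in all, crops included, and the job is handed in when it is done.

Besides the shell and the picture viewer there is one more tool, called after "Request:" by a JSON object that holds its "op" and its "data", one argument or row to a line. arm_command: Moves the arm, as the interface text tells. Shift numbers are shares of 50 mm and turn numbers shares of 90 degrees, none past 1 either way. Its arguments: {"type":"object","properties":{"increments":{"type":"array"},"hand":{"type":"number"},"force":{"type":"number"}},"required":["increments"]}

```bash
mkdir -p pics; ls; cat > h.py <<'E'
from plant import env, grab_frame, recognise, spot_point
import numpy as np, cv2
def save(f,n): cv2.imwrite('pics/'+n, f['color'][:,:,::-1])
def px2w(f,u,v,z):
    T=np.array(f['cam_to_world']); d=T[:3,:3]@np.array([(u-f['cx'])/f['fx'],(v-f['cy'])/f['fy'],1]); o=T[:3,3]
    return o+d*(z-o[2])/d[2]
def w2px(f,p):
    T=np.linalg.inv(np.array(f['cam_to_world'])); q=T[:3,:3]@np.array(p)+T[:3,3]
    return [f['cx']+f['fx']*q[0]/q[2], f['cy']+f['fy']*q[1]/q[2]]
E
python3 - <<'E'
from h import *
f=grab_frame('top'); save(f,'top1.png'); print(np.round(f['cam_to_world'],3),f['fx'])
for n in ['press','nest','lever_knob','tray','caddy','bin','marmalade','jam1','egg_cup','spatula','sauce','mustard']:
    print(n,[(np.round(r['position'],3).tolist(),round(r['p'],2)) for r in spot_point(n,f)])
g=grab_frame('scene'); save(g,'scene1.png')
for n in ['press','nest','lever_knob','tray','caddy','bin','marmalade','jam1']:
    print(n,[(np.round(r['position'],3).tolist(),round(r['p'],2)) for r in spot_point(n,g)])
print(env.sense())
E
```

```text
pics
[[-0.008 -0.993  0.12   0.41 ]
 [-1.     0.009  0.004 -0.045]
 [-0.005 -0.12  -0.993  1.247]
 [ 0.     0.     0.     1.   ]] 500.37769361231165
press [([0.531, 0.279, 0.001], 0.97)]
nest [([0.518, 0.232, 0.027], 0.91), ([0.636, -0.03, 0.001], 0.74)]
lever_knob [([0.544, 0.362, 0.192], 0.83), ([0.376, 0.127, -0.001], 0.34)]
tray [([0.638, -0.034, 0.001], 0.69)]
caddy [([0.601, -0.348, -0.004], 0.62)]
bin [([0.538, -0.338, 0.016], 0.87), ([0.64, -0.033, -0.002], 0.33)]
marmalade [([0.444, -0.087, -0.001], 0.55)]
jam1 [([0.702, 0.043, 0.006], 0.85), ([0.454, 0.012, 0.0], 0.7), ([0.729, 0.238, -0.001], 0.7), ([0.694, -0.106, 0.008], 0.69), ([0.578, 0.047, 0.001], 0.66), ([0.576, -0.111, 0.004], 0.62), ([0.685, 0.159, 0.003], 0.62)]
egg_cup [([0.373, 0.128, 0.002], 0.73), ([0.578, 0.049, 0.005], 0.4)]
spatula [([0.358, -0.153, -0.002], 0.69)]
sauce [([0.691, -0.312, 0.013], 0.61)]
mustard [([0.679, -0.41, 0.002], 0.97)]
press [([0.531, 0.282, 0.002], 0.95)]
nest [([0.516, 0.233, 0.026], 0.83)]
lever_knob [([0.544, 0.36, 0.188], 0.96)]
tray [([0.639, -0.029, 0.0], 0.84)]
caddy [([0.60
[... 384 characters left out ...]
.59)]
{'time_s': 1.1, 'joint_positions': array([ 7.98461462e+01,  1.46164462e+01,  6.19693696e+00,  3.03632058e-05,
       -8.15834942e+01, -1.63077370e+01]), 'dq': array([ 0.02198886, -0.02114223, -0.01053488, -0.03450202,  0.09414287,
        0.07735177]), 'joint_torque': array([ 1.40744520e-03, -3.86406612e+01,  2.38071299e+01,  5.36788791e+00,
       -5.93965506e-04,  1.26255682e-05]), 'eef_pos': array([0.24503921, 0.49237168, 0.23126347]), 'orientation': array([ 1.79997126e+02, -8.72161798e-04, -2.64615863e+01]), 'contact_force': array([0.12741473, 0.31189861, 0.38603897]), 'moment': array([-0.03695091, -0.01151516, -0.02087093]), 'gripper_force': 0.0, 'finger_gap': 0.08521158113875818}
```

View pics/top1.png

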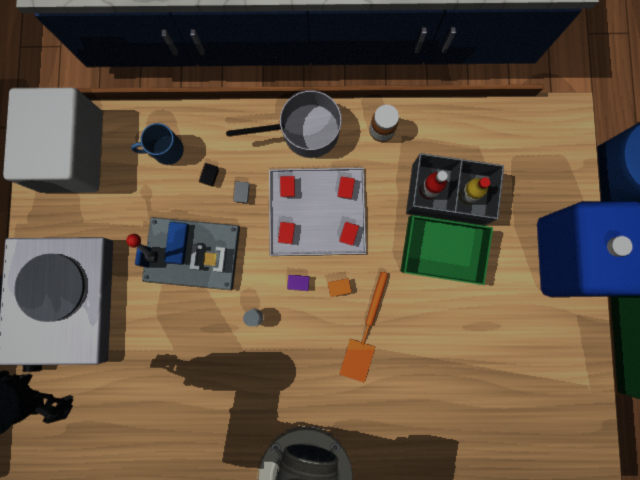

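View pics/scene1.png

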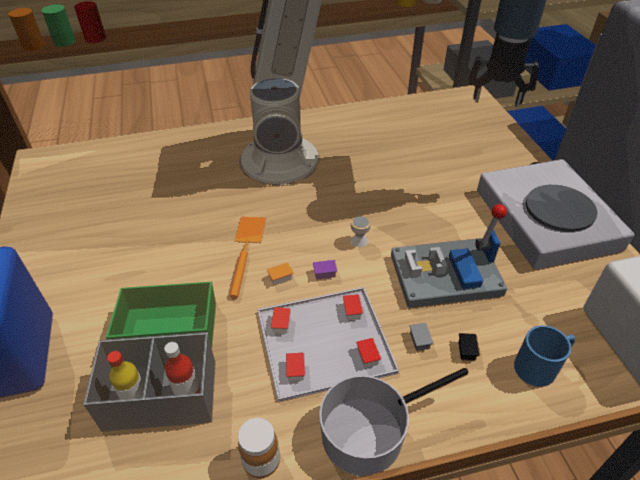

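```bash
cat >> h.py <<'E'
def blobs(f,lo,hi,z,amin,amax):
    hsv=cv2.cvtColor(f['color'],cv2.COLOR_RGB2HSV); m=cv2.inRange(hsv,np.array(lo),np.array(hi))
    out=[]
    for c in cv2.findContours(m,cv2.RETR_EXTERNAL,cv2.CHAIN_APPROX_NONE)[0]:
        a=cv2.contourArea(c)
        if amin<a<amax:
            w=np.array([px2w(f,*p[0],z)[:2] for p in c],np.float32)*1000
            r=cv2.minAreaRect(w); b=cv2.boxPoints(r); e=b[1]-b[0],b[2]-b[1]
            l=e[0] if np.hypot(*e[0])>np.hypot(*e[1]) else e[1]
            yaw=(np.degrees(np.arctan2(l[1],l[0]))+90)%180-90
            out.append((np.round(r[0]),np.round(sorted(r[1]),0),round(float(yaw),1),np.round(c.mean(0)[0])))
    return out
RED=((0,170,110),(6,255,255)); RED2=((174,170,110),(180,255,255)); ORA=((8,150,120),(18,255,255)); GRN=((45,120,40),(80,255,255)); BLU=((105,120,40),(125,255,255))
E
python3 - <<'E'
from h import *
f=grab_frame('top')
for n,c,z,a,b in [('red',RED,.03,100,600),('ora',ORA,.026,100,4000),('grn',GRN,.07,1000,20000),('blu',BLU,.054,200,3000)]:
    print(n); [print(o) for o in blobs(f,*c,z,a,b)]
hsv=cv2.cvtColor(f['color'],cv2.COLOR_RGB2HSV)
for u,v in [(340,288),(347,187),(210,259),(450,240),(178,240),(365,361)]: print(hsv[v,u])
im=np.hstack([cv2.resize(f['color'][200:310,120:260],None,fx=3,fy=3,interpolation=2),cv2.resize(f['color'][200:310,390:505],None,fx=3,fy=3,interpolation=2)])
cv2.imwrite('pics/crop1.png',im[:,:,::-1])
E
```

```text
red
(array([580.,  45.]), array([34., 47.]), -0.5, array([286., 232.]))
(array([ 577., -109.]), array([33., 49.]), -19.0, array([349., 233.]))
(array([ 692., -103.]), array([33., 50.]), -10.2, array([346., 187.]))
(array([697.,  42.]), array([30., 46.]), -0.1, array([287., 186.]))
ora
(array([446., -83.]), array([37., 51.]), -79.2, array([339., 287.]))
(array([ 356., -152.]), array([ 65., 266.]), -18.4, array([366., 331.]))
grn
(array([ 533., -338.]), array([140., 200.]), 80.6, array([447., 249.]))
blu
(array([556., 310.]), array([44., 99.]), -6.2, array([175., 243.]))
(array([ 754., -781.]), array([ 78., 176.]), -4.8, array([626., 161.]))
(array([805., 367.]), array([80., 95.]), -37.6, array([152., 141.]))
[ 14 201 166]
[  1 211 164]
[ 20 160 156]
[ 67 173 106]
[110 196 104]
[ 11 208 162]
```

View pics/crop1.png

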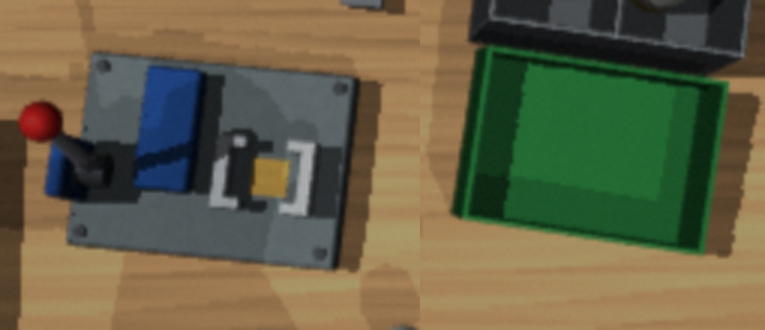

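Request:
{"op": "arm_command", "data": {
  "increments": [
    [0,0,0,0,0,0.073],
    [0,0,0,0,0,0.073],
    [0,0,0,0,0,0.073],
    [0,0,0,0,0,0.073],
    [0,0,0,0,0,0.073],
    [0,0,0,0,0,0.073],
    [0,0,0,0,0,0.073],
    [0,0,0,0,0,0.073]
  ],
  "hand": 1,
  "force": 40
}}

```text
time_s: 1.82
eef_pos: [0.245, 0.4924, 0.2313]
orientation: [-180.0, 0.0, -79.3]
contact_force: [0.5, -0.1, -0.2]
finger_gap: 0.0855
gripper_force: 0.0
```

Request:
{"op": "arm_command", "data": {
  "increments": [
    [0.7,-0.1,0,0,0,0],
    [0.7,-0.1,0,0,0,0],
    [0.7,-0.1,0,0,0,0],
    [0.7,-0.1,0,0,0,0],
    [0.7,-0.1,0,0,0,0],
    [0.7,-0.1,0,0,0,0],
    [0.7,-0.1,0,0,0,0],
    [0.7,-0.1,0,0,0,0],
    [0.7,-0.1,0,0,0,0]
  ]
}}

```text
time_s: 2.57
eef_pos: [0.3493, 0.1901, 0.2316]
orientation: [-180.0, 0.0, -79.0]
contact_force: [1.1, -0.2, 0.2]
finger_gap: 0.0854
gripper_force: 0.0
```

Request:
{"op": "arm_command", "data": {
  "increments": [
    [0.7,-0.1,0,0,0,0],
    [0.7,-0.1,0,0,0,0],
    [0.7,-0.1,0,0,0,0],
    [0.7,-0.1,0,0,0,0],
    [0.7,-0.1,0,0,0,0],
    [0.7,-0.1,0,0,0,0],
    [0.7,-0.1,0,0,0,0],
    [0.5,-0.1,0,0,0,0],
    [0,0,0,0,0,0],
    [0,0,0,0,0,0]
  ]
}}

```text
time_s: 3.4
eef_pos: [0.44, -0.0668, 0.231]
orientation: [180.0, 0.0, -79.2]
contact_force: [0.5, 0.0, 0.1]
finger_gap: 0.0853
gripper_force: 0.0
```

```bash
cat >> h.py <<'E'
def plan(x,y,z,yaw):
    "tool-axis shift (units) after turning to yaw first; mm, deg"
    s=env.sense(); p=s['eef_pos']*1000; y0=s['orientation'][2]; t=-((yaw-y0+180)%360-180)/90
    d=np.array([x,y,z])-p; a=np.radians(yaw)
    tx=(d[0]*np.cos(a)+d[1]*np.sin(a))/50; ty=(d[0]*np.sin(a)-d[1]*np.cos(a))/50
    print('at',np.round(p,1),'ori',np.round(s['orientation'],1),'| turn %.3f'%t,'| shift x %.3f y %.3f z %.3f'%(tx,ty,-d[2]/50))
E
python3 - <<'E'
from h import *
f=grab_frame('wrist'); save(f,'w1.png'); T=np.array(f['cam_to_world']); print(np.round(T,3),f['fx'])
for o in blobs(f,*ORA,.026,300,99999): print(o)
plan(446,-83,231,-79)
E
```

```text
[[-0.982 -0.179 -0.057  0.455]
 [-0.187  0.937  0.294 -0.141]
 [ 0.001  0.3   -0.954  0.375]
 [ 0.     0.     0.     1.   ]] 368.7830121316773
(array([447., -84.]), array([36., 51.]), -79.2, array([320., 186.]))
(array([ 362., -153.]), array([ 61., 255.]), -18.2, array([432., 131.]))
at [439.8 -65.9 231.1] ori [180.    0.  -79.1] | turn -0.001 | shift x 0.359 y -0.056 z 0.003
```

View pics/w1.png

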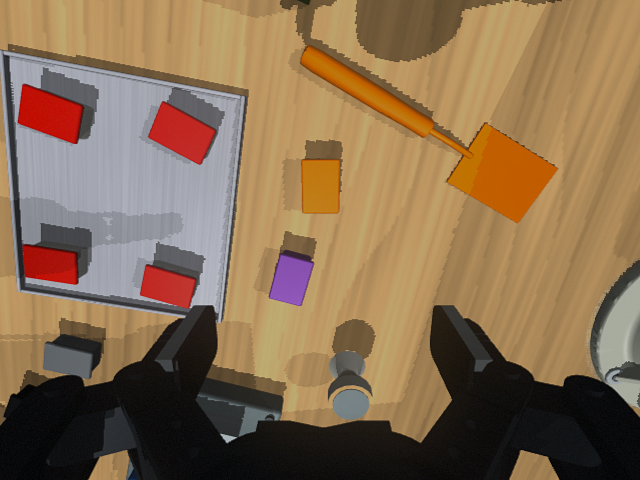

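Request:
{"op": "arm_command", "data": {
  "increments": [
    [0.38,-0.05,0,0,0,0],
    [0,0,0.6,0,0,0],
    [0,0,0.6,0,0,0],
    [0,0,0.6,0,0,0],
    [0,0,0.6,0,0,0],
    [0,0,0.6,0,0,0],
    [0,0,0.5,0,0,0],
    [0,0,0.4,0,0,0],
    [0,0,0.2,0,0,0],
    [0,0,0,0,0,0]
  ],
  "hand": 0.4
}}

```text
time_s: 4.28
eef_pos: [0.444, -0.0829, 0.0243]
orientation: [179.7, 0.0, -78.9]
contact_force: [0.1, 0.1, 0.3]
finger_gap: 0.0598
gripper_force: 0.0
```

```bash
python3 - <<'E'
from h import *
f=grab_frame('wrist'); save(f,'w2.png')
for o in blobs(f,*ORA,.026,300,99999): print(o)
plan(447,-84,4,-79.2)
E
```

```text
(array([447., -84.]), array([36., 52.]), -79.6, array([319., 301.]))
(array([ 390., -160.]), array([ 35., 194.]), -27.3, array([495., 147.]))
at [445.2 -83.   25.8] ori [179.9   0.  -78.9] | turn 0.003 | shift x 0.026 y -0.031 z 0.436
```

View pics/w2.png

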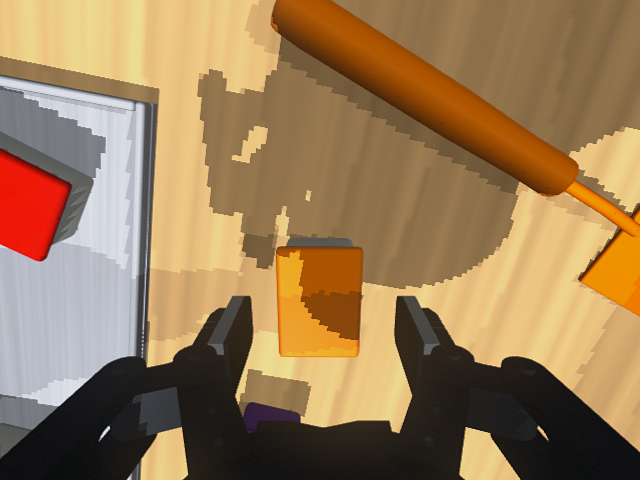

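Request:
{"op": "arm_command", "data": {
  "increments": [
    [0.03,-0.03,0.2,0,0,0],
    [0,0,0.2,0,0,0],
    [0,0,0.03,0,0,0]
  ]
}}

```text
time_s: 4.58
eef_pos: [0.4478, -0.0844, 0.0049]
orientation: [-180.0, 0.0, -79.0]
contact_force: [-1.4, 0.5, 0.3]
finger_gap: 0.0599
gripper_force: 0.0
```

Request:
{"op": "arm_command", "data": {
  "increments": [
    [0,0,0,0,0,0],
    [0,0,0,0,0,0],
    [0,0,0,0,0,0],
    [0,0,0,0,0,0],
    [0,0,0,0,0,0],
    [0,0,0,0,0,0]
  ],
  "hand": -1,
  "force": 40
}}

```text
time_s: 5.08
eef_pos: [0.4488, -0.0848, 0.0061]
orientation: [-179.9, -0.0, -79.0]
contact_force: [-1.6, 2.5, 5.6]
finger_gap: 0.0352
gripper_force: 41.7
```

Request:
{"op": "arm_command", "data": {
  "increments": [
    [0,0,-0.1,0,0,0],
    [0,0,-0.4,0,0,0],
    [0,0,-0.6,0,0,0],
    [0,0,-0.7,0,0,0],
    [0,0,-0.7,0,0,0],
    [0,0,-0.7,0,0,0],
    [0,0,-0.6,0,0,0.06],
    [0,0,-0.4,0,0,0.06],
    [0,0,0,0,0,0.06]
  ]
}}

```text
time_s: 5.83
eef_pos: [0.4499, -0.0855, 0.2203]
orientation: [-179.5, 0.0, -95.5]
contact_force: [0.3, 0.7, -0.5]
finger_gap: 0.0346
gripper_force: 40.8
```

Request:
{"op": "arm_command", "data": {
  "increments": [
    [-0.64,-0.077,0,0,0,0],
    [-0.64,-0.077,0,0,0,0],
    [-0.64,-0.077,0,0,0,0],
    [-0.64,-0.077,0,0,0,0],
    [-0.64,-0.077,0,0,0,0],
    [-0.64,-0.077,0,0,0,0],
    [-0.64,-0.077,0,0,0,0],
    [-0.64,-0.077,0,0,0,0],
    [-0.64,-0.077,0,0,0,0],
    [-0.64,-0.077,0,0,0,0]
  ]
}}

```text
time_s: 6.67
eef_pos: [0.515, 0.2315, 0.2151]
orientation: [180.0, 0.0, -95.2]
contact_force: [1.7, 0.8, -1.0]
finger_gap: 0.0351
gripper_force: 47.0
```

Request:
{"op": "arm_command", "data": {
  "increments": [
    [0,0,0,0,0,0],
    [0,0,0,0,0,0]
  ]
}}

```text
time_s: 6.83
eef_pos: [0.5149, 0.2314, 0.2142]
orientation: [179.9, -0.0, -95.1]
contact_force: [0.3, 0.9, -1.0]
finger_gap: 0.0351
gripper_force: 47.0
```

```bash
python3 - <<'E'
from h import *
f=grab_frame('wrist'); save(f,'w3.png'); print(np.round(f['cam_to_world'],3))
for n in ['nest','press','marmalade']:
    print(n,[(np.round(r['position'],3).tolist(),round(r['p'],2)) for r in spot_point(n,f)])
plan(516,231,100,-95.5); print(env.sense()['finger_gap'])
E
```

```text
[[-0.996  0.085  0.026  0.509]
 [ 0.089  0.95   0.298  0.156]
 [ 0.001  0.299 -0.954  0.358]
 [ 0.     0.     0.     1.   ]]
nest [([0.519, 0.237, 0.024], 0.73)]
press [([0.532, 0.283, -0.0], 0.68)]
marmalade [([0.514, 0.232, 0.211], 0.72)]
at [515.1 229.2 215.2] ori [-180.     0.   -95.3] | turn 0.003 | shift x -0.037 y -0.015 z 2.304
0.035082178502521856
```

View pics/w3.png

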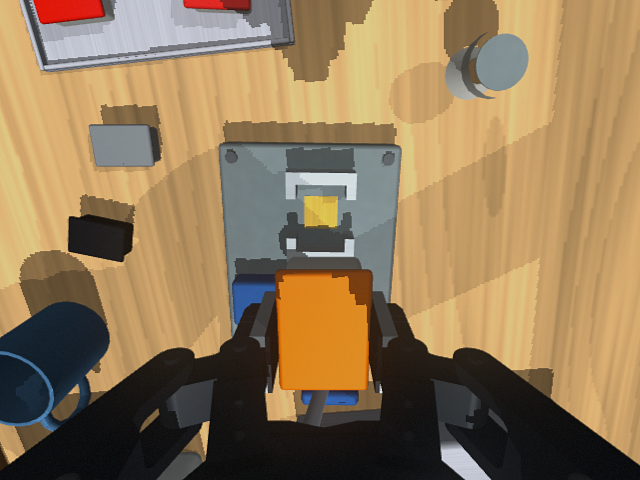

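```bash
python3 - <<'E'
from h import *
f=grab_frame('wrist')
im=cv2.resize(f['color'][130:290,200:420],None,fx=3.5,fy=3.5,interpolation=cv2.INTER_CUBIC); cv2.imwrite('pics/c3.png',im[:,:,::-1])
for p,z in [((220,144),30),((401,145),30),((286,173),56),((357,173),56)]: print(p,np.round(px2w(f,*p,z/1000)*1000,1))
E
```

```text
(220, 144) [599.1 162.9  30. ]
(401, 145) [443.2 178.1  30. ]
(286, 173) [542.4 189.7  56. ]
(357, 173) [484.7 195.1  56. ]
```

View pics/c3.png

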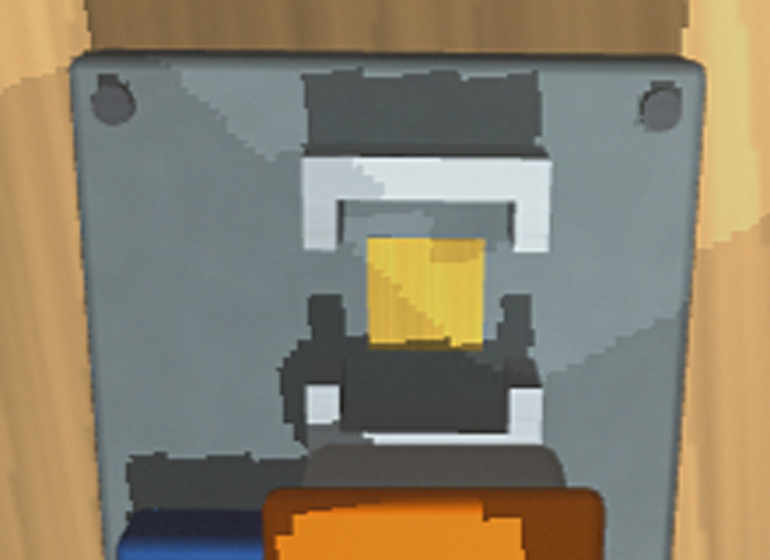

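```bash
python3 - <<'E'
from h import *
f=grab_frame('wrist')
c=lambda u,v:(200+u/3.5,130+v/3.5)
a=np.radians(-5.5); py=np.array([-np.sin(a),np.cos(a)])
for p,z,off in [((426,200),56,29),((426,250),56,17),((427,293),30,0)]:
    w=px2w(f,*c(*p),z/1000)*1000; print(p,np.round(w[:2],1),'nest',np.round(w[:2]+py*off,1))
for p,q,z in [((302,157),(550,157),56),((75,58),(703,62),30),((85,280),(98,540),30),((693,280),(668,540),30)]:
    d=(px2w(f,*c(*q),z/1e3)-px2w(f,*c(*p),z/1e3))*1000; print(np.round(d,1),np.degrees(np.arctan2(d[1],d[0])))
# lid of the held tub
for o in blobs(f,*ORA,.235,2000,99999): print('lid@z235',o)
for o in blobs(f,(5,150,60),(18,255,255),.235,2000,99999): print('lid@z235',o)
plan(518,233,100,-95.5)
E
```

```text
(426, 200) [514.5 203.9] nest [517.3 232.8]
(426, 250) [515.6 215.9] nest [517.2 232.8]
(427, 293) [517.  232.6] nest [517.  232.6]
[-57.6   5.3   0. ] 174.71992360081776
[-154.9   15.3    0. ] 174.36336175971422
[ 9.1 73.4  0. ] 82.90404092927325
[ 9.3 73.4  0. ] 82.81705189588286
lid@z235 (array([515., 231.]), array([36., 51.]), 84.3, array([321., 333.]))
lid@z235 (array([515., 230.]), array([36., 52.]), 84.7, array([323., 329.]))
at [515.1 229.2 215.2] ori [-180.     0.   -95.3] | turn 0.002 | shift x -0.081 y -0.050 z 2.305
```

Request:
{"op": "arm_command", "data": {
  "increments": [
    [-0.05,-0.04,0,0,0,0],
    [0,0,0.4,0,0,0],
    [0,0,0.6,0,0,0],
    [0,0,0.6,0,0,0],
    [0,0,0.6,0,0,0],
    [0,0,0.4,0,0,0],
    [0,0,0.3,0,0,0],
    [0,0,0,0,0,0],
    [0,0,0,0,0,0]
  ]
}}

```text
time_s: 7.88
eef_pos: [0.5174, 0.232, 0.0697]
orientation: [180.0, -0.1, -95.2]
contact_force: [0.9, -0.1, 0.2]
finger_gap: 0.0348
gripper_force: 47.1
```

```bash
python3 - <<'E'
from h import *
f=grab_frame('wrist'); save(f,'w4.png')
p=np.mean([env.sense()['eef_pos'] for _ in range(1)],0)*1000
for o in blobs(f,(5,150,60),(18,255,255),(p[2]+20)/1000,2000,99999): print('lid',o)
plan(517,233,36,-95.5); print(env.sense()['finger_gap'])
E
```

```text
lid (array([518., 232.]), array([36., 52.]), 84.8, array([323., 329.]))
at [518.2 232.5  70.8] ori [-179.9    0.   -95.2] | turn 0.003 | shift x -0.008 y 0.024 z 0.696
0.035390766394291104
```

View pics/w4.png

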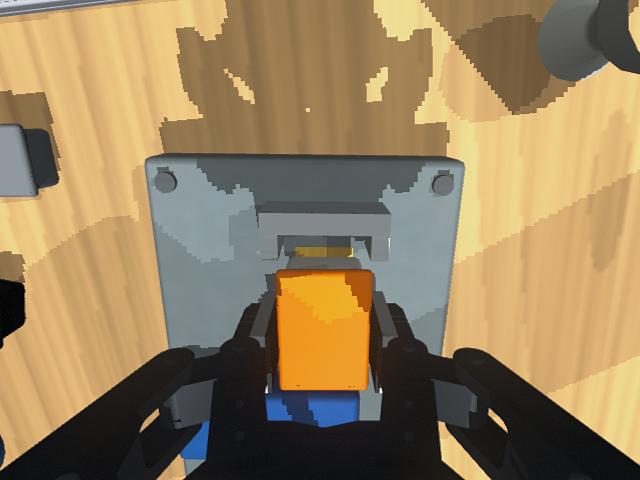

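Request:
{"op": "arm_command", "data": {
  "increments": [
    [-0.01,0.01,0.1,0,0,0],
    [0,0,0.1,0,0,0],
    [0,0,0.1,0,0,0],
    [0,0,0.1,0,0,0],
    [0,0,0,0,0,0]
  ]
}}

```text
time_s: 8.35
eef_pos: [0.5163, 0.2326, 0.0486]
orientation: [179.9, -0.1, -95.2]
contact_force: [0.3, -0.2, -0.0]
finger_gap: 0.0354
gripper_force: 47.1
```

Request:
{"op": "arm_command", "data": {
  "increments": [
    [0,0,0.08,0,0,0],
    [0,0,0.06,0,0,0],
    [0,0,0.06,0,0,0],
    [0,0,0.04,0,0,0],
    [0,0,0.03,0,0,0],
    [0,0,0,0,0,0]
  ]
}}

```text
time_s: 8.85
eef_pos: [0.517, 0.233, 0.0363]
orientation: [-180.0, -0.0, -95.2]
contact_force: [0.3, 0.2, 0.2]
finger_gap: 0.035
gripper_force: 47.1
```

Request:
{"op": "arm_command", "data": {
  "increments": [
    [0,0,0.02,0,0,0],
    [0,0,0.02,0,0,0],
    [0,0,0,0,0,0]
  ]
}}

```text
time_s: 9.1
eef_pos: [0.5171, 0.2331, 0.0361]
orientation: [-179.9, 0.0, -95.2]
contact_force: [-4.8, 0.2, 11.8]
finger_gap: 0.0352
gripper_force: 48.6
```

Request:
{"op": "arm_command", "data": {
  "increments": [
    [0,0,0,0,0,0],
    [0,0,0,0,0,0],
    [0,0,0,0,0,0],
    [0,0,0,0,0,0]
  ],
  "hand": 0.3
}}

```text
time_s: 9.43
eef_pos: [0.5169, 0.2329, 0.0341]
orientation: [180.0, -0.0, -95.2]
contact_force: [-0.2, 0.8, 0.1]
finger_gap: 0.0554
gripper_force: 0.0
```

Request:
{"op": "arm_command", "data": {
  "increments": [
    [0,0,-0.2,0,0,0],
    [0,0,-0.5,0,0,0],
    [0,0,-0.5,0,0,0],
    [0,0,-0.3,0,0,0],
    [0,0,0,0,0,0]
  ]
}}

```text
time_s: 9.85
eef_pos: [0.5193, 0.2342, 0.1141]
orientation: [-179.6, 0.2, -95.2]
contact_force: [0.6, -0.0, 0.8]
finger_gap: 0.0554
gripper_force: 0.0
```

```bash
python3 - <<'E'
from h import *
f=grab_frame('wrist'); save(f,'w5.png')
for o in blobs(f,(5,150,60),(18,255,255),.056,800,99999): print('lid',o)
plan(517,233,70,-95.5); print(env.sense()['finger_gap'])
E
```

```text
lid (array([517., 234.]), array([36., 52.]), 84.9, array([328., 256.]))
at [518.2 233.7 111.9] ori [-179.8    0.2  -95.2] | turn 0.003 | shift x 0.017 y 0.022 z 0.838
0.05598219578942861
```

View pics/w5.png

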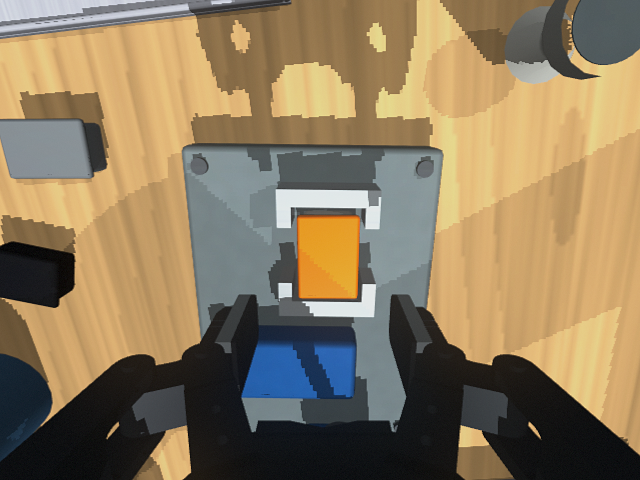

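Request:
{"op": "arm_command", "data": {
  "increments": [
    [0,0,0,0,0,0],
    [0,0,0,0,0,0],
    [0,0,0,0,0,0],
    [0,0,0,0,0,0],
    [0,0,0.3,0,0,0],
    [0,0,0.3,0,0,0],
    [0,0,0.25,0,0,0],
    [0,0,0.1,0,0,0],
    [0,0,0.06,0,0,0],
    [0,0,0,0,0,0]
  ],
  "hand": -1,
  "force": 20
}}

```text
time_s: 10.73
eef_pos: [0.5168, 0.2328, 0.0583]
orientation: [180.0, -0.1, -95.2]
contact_force: [0.5, -0.5, 0.5]
finger_gap: 0.0
gripper_force: 0.0
```

Request:
{"op": "arm_command", "data": {
  "increments": [
    [0,0,0.06,0,0,0],
    [0,0,0.04,0,0,0],
    [0,0,0,0,0,0]
  ]
}}

```text
time_s: 10.98
eef_pos: [0.5178, 0.2334, 0.0561]
orientation: [-179.9, 0.1, -95.2]
contact_force: [-3.8, -1.6, 10.7]
finger_gap: -0.0
gripper_force: 4.9
```

Request:
{"op": "arm_command", "data": {
  "increments": [
    [0,0,0.03,0,0,0],
    [0,0,0,0,0,0],
    [0,0,-0.2,0,0,0],
    [0,0,-0.5,0,0,0],
    [0,0,-0.6,0,0,0],
    [0,0,-0.6,0,0,0],
    [0,0,-0.6,0,0,0],
    [0,0,-0.6,0,0,0],
    [0,0,-0.5,0,0,0],
    [0,0,-0.1,0,0,0]
  ]
}}

```text
time_s: 11.82
eef_pos: [0.519, 0.2336, 0.2434]
orientation: [-179.5, 0.3, -95.2]
contact_force: [0.0, 0.6, 1.9]
finger_gap: 0.0003
gripper_force: 0.0
```

Request:
{"op": "arm_command", "data": {
  "increments": [
    [0,0,0,0,0,-0.077],
    [0,0,0,0,0,-0.077],
    [0,0,0,0,0,-0.077],
    [0,0,0,0,0,-0.077],
    [0,0,0,0,0,-0.077],
    [0,0,0,0,0,-0.077],
    [0,0,0,0,0,-0.077]
  ],
  "hand": 1
}}

```text
time_s: 12.4
eef_pos: [0.517, 0.233, 0.2375]
orientation: [-180.0, 0.0, -46.4]
contact_force: [-0.3, -0.6, 0.7]
finger_gap: 0.0833
gripper_force: 0.0
```

Request:
{"op": "arm_command", "data": {
  "increments": [
    [0,0,0,0,0,-0.077],
    [0,0,0,0,0,-0.077],
    [0,0,0,0,0,-0.077],
    [0,0,0,0,0,-0.077],
    [0,0,0,0,0,-0.077],
    [0,0,0,0,0,-0.073],
    [0,0,0,0,0,0],
    [0,0,0,0,0,0]
  ]
}}

```text
time_s: 13.07
eef_pos: [0.517, 0.2329, 0.2375]
orientation: [-180.0, -0.0, -5.7]
contact_force: [-0.4, 0.0, -0.1]
finger_gap: 0.0851
gripper_force: 0.0
```

```bash
python3 - <<'E'
from h import *
for c in ['top','scene']:
    f=grab_frame(c)
    print([(np.round(r['position'],3).tolist(),round(r['p'],2)) for r in spot_point('lever_knob',f)])
    if c=='top':
        for k in (RED,): [print(o) for o in blobs(f,*k,.188,20,900)]
plan(543,360,235,-5.5)
E
```

```text
[([0.576, -0.109, 0.003], 0.17)]
(array([559.,  33.]), array([29., 42.]), -8.0, array([286., 233.]))
(array([ 557., -101.]), array([29., 39.]), -19.0, array([349., 232.]))
(array([ 665., -396.]), array([18., 20.]), 89.4, array([485., 182.]))
(array([656., -96.]), array([29., 44.]), -10.0, array([346., 187.]))
(array([660.,  30.]), array([28., 40.]), 0.1, array([287., 186.]))
(array([ 664., -283.]), array([22., 33.]), 24.2, array([432., 182.]))
[([0.543, 0.362, 0.185], 0.87)]
at [517.  233.  237.3] ori [-180.    -0.    -5.6] | turn -0.001 | shift x 0.275 y -2.579 z 0.047
```

Request:
{"op": "arm_command", "data": {
  "increments": [
    [0.1,-0.6,0,0,0,0],
    [0.1,-0.7,0,0,0,0],
    [0.1,-0.7,0,0,0,0],
    [0,-0.6,0,0,0,0],
    [0,0,0.4,0,0,0],
    [0,0,0.5,0,0,0],
    [0,0,0.3,0,0,0],
    [0,0,0.1,0,0,0],
    [0,0,0,0,0,0],
    [0,0,0,0,0,0]
  ]
}}

```text
time_s: 14.1
eef_pos: [0.5448, 0.3609, 0.1733]
orientation: [-180.0, -0.1, -5.5]
contact_force: [1.3, 0.1, 0.3]
finger_gap: 0.0856
gripper_force: 0.0
```

```bash
python3 - <<'E'
from h import *
plan(543,361,169,-5.5)
f=grab_frame('wrist'); print(w2px(f,(.5434,.3608,.1876))); save(f,'w6.png')
f=grab_frame('scene')
print([(np.round(r['position'],3).tolist(),round(r['p'],2)) for r in spot_point('lever_knob',f)])
E
```

```text
at [544.8 360.9 173.3] ori [-1.8e+02 -1.0e-01 -5.5e+00] | turn -0.000 | shift x -0.036 y 0.002 z 0.086
[np.float64(326.18919560938645), np.float64(329.14050046533214)]
[([0.545, 0.361, 0.186], 0.91)]
```

View pics/w6.png

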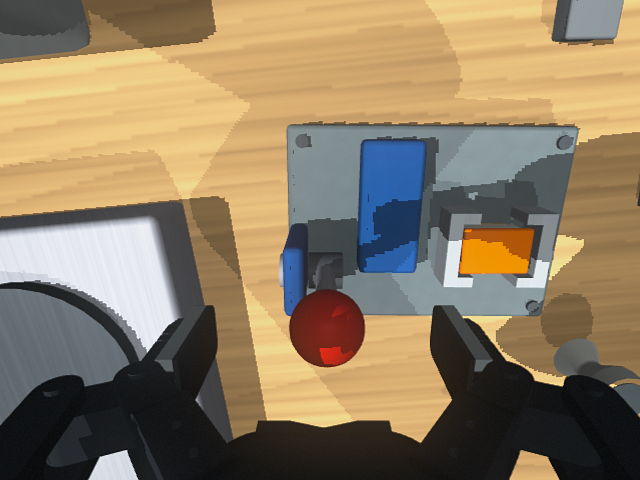

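Request:
{"op": "arm_command", "data": {
  "increments": [
    [-0.02,0,0.06,0,0,0],
    [0,0,0,0,0,0],
    [0,0,0,0,0,0],
    [0,0,0,0,0,0],
    [0,0,0,0,0,0],
    [0,0,0,0,0,0],
    [0,0,0,0,0,0],
    [0,0,0,0,0,0]
  ],
  "hand": -1,
  "force": 30
}}

```text
time_s: 14.92
eef_pos: [0.5433, 0.3599, 0.1697]
orientation: [179.9, -0.0, -5.5]
contact_force: [-3.0, -5.0, 3.6]
finger_gap: 0.028
gripper_force: 29.5
```

Request:
{"op": "arm_command", "data": {
  "increments": [
    [-0.236,0,-0.036,0,0,0],
    [-0.24,0,-0.012,0,0,0],
    [-0.24,0,0.012,0,0,0],
    [-0.236,0,0.036,0,0,0],
    [-0.234,0,0.06,0,0,0],
    [-0.224,0,0.082,0,0,0],
    [0,0,0,0,0,0]
  ]
}}

```text
time_s: 15.5
eef_pos: [0.4734, 0.3671, 0.1634]
orientation: [180.0, -0.2, -5.5]
contact_force: [3.9, -6.4, 3.8]
finger_gap: 0.0278
gripper_force: 30.4
```

Request:
{"op": "arm_command", "data": {
  "increments": [
    [-0.216,0,0.104,0,0,0],
    [-0.206,0,0.126,0,0,0],
    [-0.19,0,0.144,0,0,0],
    [0,0,0,0,0,0]
  ]
}}

```text
time_s: 15.83
eef_pos: [0.4428, 0.3703, 0.1452]
orientation: [-180.0, -0.2, -5.5]
contact_force: [0.2, -6.0, 10.7]
finger_gap: 0.0279
gripper_force: 29.5
```

Request:
{"op": "arm_command", "data": {
  "increments": [
    [-0.09,0,0.08,0,0,0],
    [-0.086,0,0.084,0,0,0],
    [0,0,0,0,0,0]
  ]
}}

```text
time_s: 16.08
eef_pos: [0.4344, 0.3711, 0.1376]
orientation: [-180.0, -0.2, -5.4]
contact_force: [-2.1, -6.3, 13.1]
finger_gap: 0.028
gripper_force: 28.8
```

Request:
{"op": "arm_command", "data": {
  "increments": [
    [-0.05,0,0.05,0,0,0],
    [0,0,0,0,0,0],
    [0,0,0,0,0,0]
  ]
}}

```text
time_s: 16.33
eef_pos: [0.4325, 0.3713, 0.1354]
orientation: [-180.0, -0.2, -5.5]
contact_force: [-2.3, -6.8, 13.3]
finger_gap: 0.0281
gripper_force: 29.1
```

```bash
python3 - <<'E'
from h import *
for c in ('scene','wrist'):
    f=grab_frame(c); print([(np.round(r['position'],3).tolist(),round(r['p'],2)) for r in spot_point('lever_knob',f)])
print(env.sense()['contact_force'])
E
```

```text
[([0.444, 0.374, 0.162], 0.94)]
[([0.445, 0.368, 0.162], 0.94)]
[-1.84738423 -7.26194789 14.00739644]
```

Request:
{"op": "arm_command", "data": {
  "increments": [
    [0,0,0,0,0,0],
    [0,0,0,0,0,0],
    [-0.09,0,0.08,0,0,0],
    [-0.09,0,0.09,0,0,0],
    [0,0,0,0,0,0]
  ],
  "force": 80
}}

```text
time_s: 16.95
eef_pos: [0.4239, 0.3721, 0.1272]
orientation: [-180.0, -0.3, -5.4]
contact_force: [-2.4, -7.1, 13.8]
finger_gap: 0.0256
gripper_force: 77.6
```

```bash
python3 - <<'E'
from h import *
for c in ('scene','wrist'):
    f=grab_frame(c); print([(np.round(r['position'],3).tolist(),round(r['p'],2)) for r in spot_point('lever_knob',f)])
save(f,'w7.png')
print(env.sense()['contact_force'])
E
```

```text
[([0.434, 0.372, 0.152], 0.71)]
[([0.437, 0.368, 0.159], 0.74)]
[-2.15324024 -6.69124413 14.32659862]
```

View pics/w7.png

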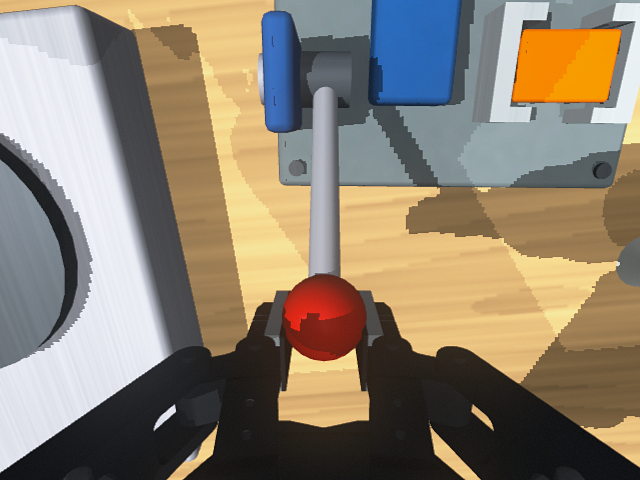

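```bash
cat >> h.py <<'E'
def lever(f,u=None,v=None):
    "lever angle whose knob projects nearest to the pixel"
    if u is None:
        hsv=cv2.cvtColor(f['color'],cv2.COLOR_RGB2HSV); m=cv2.inRange(hsv,np.array((0,170,60)),np.array((6,255,255)))
        cs=cv2.findContours(m,cv2.RETR_EXTERNAL,cv2.CHAIN_APPROX_NONE)[0]
        best=None
    c,s=np.cos(np.radians(-5.5)),np.sin(np.radians(-5.5)); ths=np.arange(-.3,1.4,.005); P=[]
    for q in ths:
        a=120*np.sin(.2-q); P.append(w2px(f,((519.7+c*a)/1e3,(363.1+s*a)/1e3,(70+120*np.cos(.2-q))/1e3)))
    P=np.array(P)
    if u is None:
        for k in cs:
            if cv2.contourArea(k)<40: continue
            (uu,vv),r=cv2.minEnclosingCircle(k); d=np.hypot(*(P-[uu,vv]).T)
            if best is None or d.min()<best[0]: best=(d.min(),ths[d.argmin()],uu,vv,r)
        return np.round(best,3)
    d=np.hypot(*(P-[u,v]).T); return d.min(),ths[d.argmin()]
E
python3 - <<'E'
from h import *
f=grab_frame('wrist'); print(lever(f),lever(f,324,318))
f=grab_frame('scene'); print(lever(f))
f=grab_frame('top'); print(lever(f))
print(env.sense()['contact_force'],env.sense()['joint_torque'])
E
```

```text
[  1.781   0.99  323.5   317.476  42.831] (np.float64(1.2725339207949127), np.float64(0.9950000000000012))
[9.20000e-02 9.40000e-01 4.76741e+02 1.89879e+02 6.53500e+00]
[149.37   -0.3   286.217 232.891  11.183]
[-2.12725884 -7.09996145 14.65352349] [  1.47239953 -33.85247111  20.59123635   2.25843407   2.56872341
  -0.48415521]
```

Request:
{"op": "arm_command", "data": {
  "increments": [
    [-0.07,0,0.08,0,0,0],
    [-0.07,0,0.08,0,0,0],
    [0,0,0,0,0,0],
    [0,0,0,0,0,0]
  ]
}}

```text
time_s: 17.63
eef_pos: [0.4231, 0.3725, 0.1258]
orientation: [-179.8, -1.0, -5.3]
contact_force: [6.5, -17.0, 36.4]
finger_gap: 0.0254
gripper_force: 77.5
```

```bash
python3 - <<'E'
from h import *
f=grab_frame('wrist'); print(lever(f))
f=grab_frame('scene'); print(lever(f))
plan(400,372,130,-5.5)
E
```

```text
[  1.885   1.005 324.    317.5    42.933]
[  0.491   0.945 476.5   189.5     6.519]
at [423.1 372.5 125.8] ori [-179.8   -1.    -5.3] | turn 0.002 | shift x -0.458 y 0.054 z -0.084
```

Request:
{"op": "arm_command", "data": {
  "increments": [
    [0.1,0,-0.1,0,0,0],
    [0,0,0,0,0,0],
    [0,0,0,0,0,0],
    [0,0,0,0,0,0],
    [0,0,0,0,0,0],
    [0,0,0,0,0,0],
    [0,0,0,0,0,0],
    [0,0,0,0,0,0],
    [0,0,0,0,0,0]
  ],
  "hand": 1,
  "force": 40
}}

```text
time_s: 18.48
eef_pos: [0.4204, 0.3729, 0.1211]
orientation: [180.0, 0.0, -5.5]
contact_force: [-0.1, -0.6, -0.5]
finger_gap: 0.0854
gripper_force: 0.0
```

```bash
python3 - <<'E'
from h import *
f=grab_frame('scene'); print(lever(f))
for o in blobs(f,(5,150,60),(18,255,255),.056,50,9000): print('lid',o)
f=grab_frame('wrist'); print(lever(f))
for o in blobs(f,(5,150,60),(18,255,255),.056,800,99999): print('lid',o)
plan(423,372,235,-5.5)
E
```

```text
[ 1.02000e+00 -5.00000e-03  4.98857e+02  2.11000e+02  7.14300e+00]
lid (array([949.,   5.]), array([ 19., 103.]), 80.3, array([397., 474.]))
lid (array([955., 113.]), array([13., 56.]), -88.4, array([458., 462.]))
lid (array([950., 204.]), array([19., 67.]), 89.6, array([507., 446.]))
lid (array([ 863., -190.]), array([30., 61.]), -69.7, array([262., 454.]))
lid (array([948., 307.]), array([ 19., 157.]), -88.0, array([561., 431.]))
lid (array([518., 235.]), array([37., 52.]), 86.5, array([426., 258.]))
lid (array([ 405., -153.]), array([ 61., 254.]), -17.9, array([244., 252.]))
lid (array([ -24., -723.]), array([ 22., 165.]), 8.7, array([  3., 181.]))
lid (array([-362., -747.]), array([ 15., 423.]), 19.2, array([ 14., 115.]))
lid (array([-838., -400.]), array([ 484., 1124.]), 73.0, array([143.,  35.]))
lid (array([-818.,  653.]), array([196., 436.]), 88.4, array([394.,   9.]))Traceback (most recent call last):
  File "<stdin>", line 4, in <module>
  File "h.py", line 44, in lever
    return np.round(best,3)
           ~~~~~~~~^^^^^^^^
    return _wrapfunc(a, 'round', decimals=decimals, out=out)
    return _wrapit(obj, method, *args, **kwds)
    result = getattr(arr, method)(*args, **kwds)
TypeError: unsupported operand type(s) for *: 'NoneType' and 'float'
```

Request:
{"op": "arm_command", "data": {
  "increments": [
    [0,0,-0.4,0,0,0],
    [0,0,-0.6,0,0,0],
    [0,0,-0.7,0,0,0],
    [0,0,-0.5,0,0,0.077],
    [0,0,-0.1,0,0,0.077],
    [0,0,0,0,0,0.077],
    [0,0,0,0,0,0.077],
    [0,0,0,0,0,0.077],
    [0,0,0,0,0,0.077],
    [0,0,0,0,0,0.077]
  ]
}}

```text
time_s: 19.42
eef_pos: [0.4205, 0.3728, 0.2363]
orientation: [-180.0, 0.0, -54.3]
contact_force: [-0.1, -0.5, -0.3]
finger_gap: 0.0852
gripper_force: 0.0
```

Request:
{"op": "arm_command", "data": {
  "increments": [
    [0,0,0,0,0,0.077],
    [0,0,0,0,0,0.077],
    [0,0,0,0,0,0.077],
    [0,0,0,0,0,0.077],
    [0,0,0,0,0,0.077],
    [0,0,0,0,0,0.077]
  ],
  "hand": 0.35
}}

```text
time_s: 19.92
eef_pos: [0.4204, 0.3728, 0.2363]
orientation: [180.0, 0.0, -95.9]
contact_force: [-1.0, -0.3, -0.6]
finger_gap: 0.0576
gripper_force: 0.0
```

Request:
{"op": "arm_command", "data": {
  "increments": [
    [0.43,-0.36,0,0,0,0],
    [0.43,-0.36,0,0,0,0],
    [0.43,-0.36,0,0,0,0],
    [0.43,-0.36,0,0,0,0],
    [0.43,-0.36,0,0,0,0],
    [0.43,-0.36,0,0,0,0],
    [0,0,0,0,0,0],
    [0,0,0,0,0,0]
  ]
}}

```text
time_s: 20.58
eef_pos: [0.516, 0.2328, 0.2361]
orientation: [180.0, -0.0, -95.7]
contact_force: [0.2, 0.2, -0.4]
finger_gap: 0.058
gripper_force: 0.0
```

```bash
python3 - <<'E'
from h import *
f=grab_frame('wrist')
for o in blobs(f,(5,150,60),(18,255,255),.056,800,99999): print('lid',o)
plan(517,233,110,-95.5)
f=grab_frame('scene'); print(lever(f))
f=grab_frame('top')
for o in blobs(f,*RED,.03,100,600): print(o)
E
```

```text
lid (array([517., 234.]), array([36., 52.]), 84.5, array([322., 212.]))
at [515.6 233.6 236.2] ori [180.    0.  -95.7] | turn -0.002 | shift x 0.009 y -0.030 z 2.524
[ 1.05200e+00 -5.00000e-03  4.98893e+02  2.11000e+02  7.17700e+00]
(array([592.,  44.]), array([25., 32.]), 89.9, array([286., 228.]))
(array([ 579., -110.]), array([33., 45.]), -19.0, array([349., 232.]))
(array([ 692., -104.]), array([34., 50.]), -10.0, array([346., 187.]))
(array([697.,  41.]), array([32., 46.]), 0.1, array([287., 186.]))
```

Request:
{"op": "arm_command", "data": {
  "increments": [
    [0,-0.025,0.4,0,0,0],
    [0,0,0.7,0,0,0],
    [0,0,0.7,0,0,0],
    [0,0,0.7,0,0,0],
    [0,0,0.6,0,0,0],
    [0,0,0.4,0,0,0],
    [0,0,0.25,0,0,0],
    [0,0,0.2,0,0,0],
    [0,0,0.04,0,0,0],
    [0,0,0,0,0,0]
  ]
}}

```text
time_s: 21.57
eef_pos: [0.5164, 0.2343, 0.0367]
orientation: [180.0, -0.0, -95.5]
contact_force: [0.7, -0.0, 0.7]
finger_gap: 0.0576
gripper_force: 0.0
```

Request:
{"op": "arm_command", "data": {
  "increments": [
    [0,0,0,0,0,0],
    [0,0,0,0,0,0],
    [0,0,0,0,0,0],
    [0,0,0,0,0,0],
    [0,0,0,0,0,0],
    [0,0,0,0,0,0]
  ],
  "hand": -1,
  "force": 40
}}

```text
time_s: 22.07
eef_pos: [0.5175, 0.2345, 0.0382]
orientation: [-179.9, 0.1, -95.6]
contact_force: [-1.8, 0.6, 6.1]
finger_gap: 0.0351
gripper_force: 41.9
```

Request:
{"op": "arm_command", "data": {
  "increments": [
    [0,0,-0.1,0,0,0],
    [0,0,-0.2,0,0,0],
    [0,0,-0.3,0,0,0],
    [0,0,-0.5,0,0,0],
    [0,0,-0.6,0,0,0],
    [0,0,-0.6,0,0,0],
    [0,0,-0.6,0,0,0],
    [0,0,-0.5,0,0,0],
    [0,0,-0.2,0,0,0],
    [0,0,0,0,0,0]
  ]
}}

```text
time_s: 22.9
eef_pos: [0.5178, 0.2343, 0.2202]
orientation: [-179.7, 0.2, -95.6]
contact_force: [0.5, 0.0, -0.4]
finger_gap: 0.0356
gripper_force: 41.2
```

```bash
python3 - <<'E'
from h import *
plan(530,-340,215,-99.5); print(env.sense()['finger_gap'])
f=grab_frame('scene'); save(f,'s2.png'); print([(np.round(r['position'],3).tolist(),round(r['p'],2)) for r in spot_point('bin',f)])
f=grab_frame('top'); print([(np.round(r['position'],3).tolist(),round(r['p'],2)) for r in spot_point('bin',f)])
# green bin rim corners (top image)
hsv=cv2.cvtColor(f['color'],cv2.COLOR_RGB2HSV); m=cv2.inRange(hsv,np.array(GRN[0]),np.array(GRN[1])); c=max(cv2.findContours(m[150:320,380:520],0,1)[0],key=cv2.contourArea)
b=cv2.boxPoints(cv2.minAreaRect(c))+[380,150]; print(b.round(1)); print([np.round(px2w(f,*p,.075)[:2]*1000) for p in b])
E
```

```text
at [517.8 234.3 220.2] ori [-179.7    0.2  -95.6] | turn 0.044 | shift x 11.289 y -2.136 z 0.104
0.03556854584134946
[([0.544, -0.341, 0.016], 0.73)]
[([0.54, -0.338, 0.017], 0.87)]
[[400.5 271.5]
 [409.3 213.3]
 [492.8 226. ]
 [483.9 284.2]]
[array([ 480., -226.]), array([ 617., -251.]), array([ 585., -447.]), array([ 448., -420.])]
```

Request:
{"op": "arm_command", "data": {
  "increments": [
    [0,0,0,0,0,0.046],
    [0.4,-0.061,0,0,0,0],
    [0.75,-0.115,0,0,0,0],
    [0.75,-0.115,0,0,0,0],
    [0.75,-0.115,0,0,0,0],
    [0.75,-0.115,0,0,0,0],
    [0.75,-0.115,0,0,0,0],
    [0.75,-0.115,0,0,0,0],
    [0.75,-0.115,0,0,0,0],
    [0.75,-0.115,0,0,0,0]
  ]
}}

```text
time_s: 23.93
eef_pos: [0.5098, -0.0916, 0.2154]
orientation: [179.8, -0.0, -99.7]
contact_force: [2.3, -0.4, -1.7]
finger_gap: 0.0356
gripper_force: 41.2
```

Request:
{"op": "arm_command", "data": {
  "increments": [
    [0.75,-0.115,0,0,0,0],
    [0.75,-0.115,0,0,0,0],
    [0.75,-0.115,0,0,0,0],
    [0.75,-0.115,0,0,0,0],
    [0.75,-0.115,0,0,0,0],
    [0.75,-0.115,0,0,0,0],
    [0.75,-0.115,0,0,0,0],
    [0.73,-0.1,0,0,0,0],
    [0,0,0,0,0,0]
  ]
}}

```text
time_s: 24.68
eef_pos: [0.5029, -0.3974, 0.2131]
orientation: [179.7, 0.0, -100.0]
contact_force: [-0.5, 1.9, -1.5]
finger_gap: 0.0351
gripper_force: 41.2
```

```bash
python3 - <<'E'
from h import *
plan(507,-392,58,-99.7); print(env.sense()['finger_gap'])
E
```

```text
at [ 502.9 -397.4  213.1] ori [ 179.7    0.  -100. ] | turn -0.004 | shift x -0.120 y -0.063 z 3.103
0.035086139233723466
```

Request:
{"op": "arm_command", "data": {
  "increments": [
    [-0.12,-0.06,0.4,0,0,0],
    [0,0,0.6,0,0,0],
    [0,0,0.6,0,0,0],
    [0,0,0.6,0,0,0],
    [0,0,0.5,0,0,0],
    [0,0,0.3,0,0,0],
    [0,0,0.1,0,0,0],
    [0,0,0,0,0,0]
  ]
}}

```text
time_s: 25.35
eef_pos: [0.5076, -0.386, 0.0591]
orientation: [179.7, 0.1, -99.7]
contact_force: [0.8, 0.7, -0.1]
finger_gap: 0.035
gripper_force: 41.2
```

Request:
{"op": "arm_command", "data": {
  "increments": [
    [0,0,0,0,0,0],
    [0,0,0,0,0,0],
    [0,0,0,0,0,0],
    [0,0,0,0,0,0]
  ],
  "hand": 0.2
}}

```text
time_s: 25.68
eef_pos: [0.5097, -0.3871, 0.063]
orientation: [-179.9, -0.0, -99.7]
contact_force: [-0.7, 0.5, 0.0]
finger_gap: 0.0511
gripper_force: 0.0
```

Request:
{"op": "arm_command", "data": {
  "increments": [
    [0,0,-0.4,0,0,0],
    [0,0,-0.6,0,0,0],
    [0,0,-0.7,0,0,0],
    [0,0,-0.7,0,0,0],
    [0,0,-0.6,0,0,0],
    [0,0,-0.2,0,0,0],
    [0,0,0,0,0,0]
  ]
}}

```text
time_s: 26.27
eef_pos: [0.5105, -0.3878, 0.2266]
orientation: [-179.5, -0.2, -99.7]
contact_force: [0.4, 0.3, 0.4]
finger_gap: 0.051
gripper_force: 0.0
```

```bash
python3 - <<'E'
from h import *
f=grab_frame('wrist'); save(f,'w8.png')
for o in blobs(f,(5,150,60),(18,255,255),.042,800,99999): print('ora',o)
f=grab_frame('top')
for o in blobs(f,*RED,.03,100,600): print(o)
plan(578,-110,220,-19)
E
```

```text
ora (array([ 880., -201.]), array([27., 75.]), 30.7, array([ 28., 424.]))
ora (array([ 294., -162.]), array([60., 82.]), -18.3, array([573., 376.]))
(array([581.,  45.]), array([33., 49.]), -8.0, array([286., 233.]))
(array([ 578., -109.]), array([34., 49.]), -17.5, array([349., 233.]))
(array([ 692., -103.]), array([33., 50.]), -10.2, array([346., 187.]))
(array([697.,  42.]), array([30., 46.]), -0.1, array([287., 186.]))
at [ 509.1 -386.6  221.8] ori [-180.     0.   -99.7] | turn -0.897 | shift x -0.499 y -5.678 z 0.036
```

View pics/w8.png

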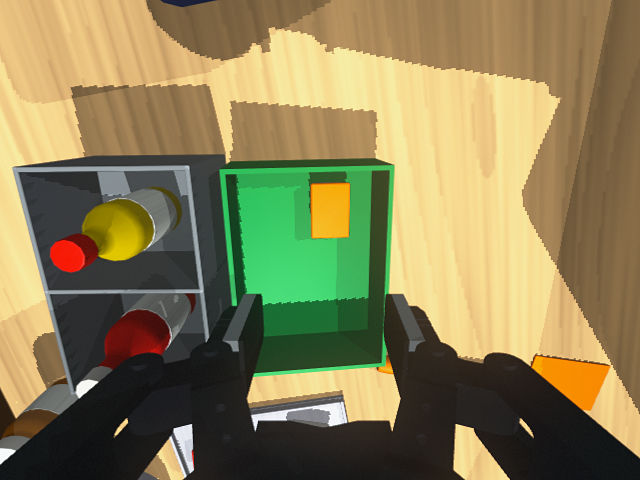

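Request:
{"op": "arm_command", "data": {
  "increments": [
    [0,0,0,0,0,-0.075],
    [0,0,0,0,0,-0.075],
    [0,0,0,0,0,-0.075],
    [0,0,0,0,0,-0.075],
    [0,0,0,0,0,-0.075],
    [0,0,0,0,0,-0.075],
    [0,0,0,0,0,-0.075],
    [0,0,0,0,0,-0.075]
  ],
  "hand": 0.35
}}

```text
time_s: 27.03
eef_pos: [0.5084, -0.3863, 0.2196]
orientation: [180.0, 0.2, -45.4]
contact_force: [-0.0, -0.1, 1.1]
finger_gap: 0.0573
gripper_force: 0.0
```

Request:
{"op": "arm_command", "data": {
  "increments": [
    [0,0,0,0,0,-0.075],
    [0,0,0,0,0,-0.075],
    [0,0,0,0,0,-0.075],
    [0,0,0,0,0,-0.075],
    [-0.06,-0.6,0,0,0,0],
    [-0.06,-0.7,0,0,0,0],
    [-0.06,-0.75,0,0,0,0],
    [-0.06,-0.75,0,0,0,0],
    [-0.06,-0.75,0,0,0,0],
    [-0.06,-0.75,0,0,0,0]
  ]
}}

```text
time_s: 27.87
eef_pos: [0.5603, -0.1755, 0.22]
orientation: [180.0, 0.2, -18.7]
contact_force: [0.5, -0.5, -0.3]
finger_gap: 0.0578
gripper_force: 0.0
```

Request:
{"op": "arm_command", "data": {
  "increments": [
    [-0.06,-0.7,0,0,0,0],
    [-0.06,-0.65,0,0,0,0],
    [0,0,0,0,0,0],
    [0,0,0,0,0,0]
  ]
}}

```text
time_s: 28.2
eef_pos: [0.5766, -0.1097, 0.2199]
orientation: [180.0, 0.2, -18.5]
contact_force: [0.3, -0.4, -0.7]
finger_gap: 0.0575
gripper_force: 0.0
```

```bash
cat >> h.py <<'E'
def reds():
    f=grab_frame('wrist')
    for o in blobs(f,(0,150,60),(6,255,255),.03,500,99999): print(o)
E
python3 - <<'E'
from h import *
reds(); plan(578,-109,8,-18)
E
```

```text
(array([582.,  45.]), array([36., 51.]), -7.1, array([170., 254.]))
(array([ 579., -109.]), array([35., 50.]), -18.0, array([322., 206.]))
(array([698.,  42.]), array([36., 51.]), 0.9, array([113., 133.]))
(array([ 694., -103.]), array([35., 51.]), -10.0, array([272.,  80.]))
at [ 576.5 -110.9  220.2] ori [179.9   0.2 -18.6] | turn -0.007 | shift x 0.018 y -0.045 z 4.245
```

Request:
{"op": "arm_command", "data": {
  "increments": [
    [0.04,-0.04,0.4,0,0,0],
    [0,0,0.7,0,0,0],
    [0,0,0.7,0,0,0],
    [0,0,0.7,0,0,0],
    [0,0,0.7,0,0,0],
    [0,0,0.5,0,0,0],
    [0,0,0.3,0,0,0],
    [0,0,0.2,0,0,0],
    [0,0,0,0,0,0]
  ]
}}

```text
time_s: 29.0
eef_pos: [0.5773, -0.1113, 0.009]
orientation: [179.9, 0.3, -18.8]
contact_force: [-0.6, -0.5, -0.1]
finger_gap: 0.0573
gripper_force: 0.0
```

Request:
{"op": "arm_command", "data": {
  "increments": [
    [0,0,0,0,0,0],
    [0,0,0,0,0,0],
    [0,0,0,0,0,0],
    [0,0,0,0,0,0],
    [0,0,0,0,0,0],
    [0,0,0,0,0,0]
  ],
  "hand": -1
}}

```text
time_s: 29.5
eef_pos: [0.5805, -0.1104, 0.0132]
orientation: [-180.0, -0.1, -18.7]
contact_force: [-0.5, -0.6, 6.9]
finger_gap: 0.0349
gripper_force: 40.7
```

Request:
{"op": "arm_command", "data": {
  "increments": [
    [0,0,-0.1,0,0,0],
    [0,0,-0.4,0,0,0],
    [0,0,-0.6,0,0,0],
    [0,0,-0.7,0,0,0],
    [0,0,-0.7,0,0,0],
    [0,0,-0.6,0,0,0],
    [0,0,-0.3,0,0,0],
    [0,0,-0.1,0,0,0],
    [0,0,0,0,0,0]
  ]
}}

```text
time_s: 30.25
eef_pos: [0.58, -0.1101, 0.188]
orientation: [-179.9, -0.1, -18.7]
contact_force: [-0.2, -0.2, -0.3]
finger_gap: 0.0352
gripper_force: 40.0
```

```bash
cat >> h.py <<'E'
def slot(dx,dy): a=np.radians(-9.7); return 537+dx*np.cos(a)-dy*np.sin(a), -338+dx*np.sin(a)+dy*np.cos(a)
E
python3 - <<'E'
from h import *
print(env.sense()['finger_gap'])
for s in [(-30,48),(30,48),(-30,0),(30,0)]: plan(*slot(*s),60,-9.7)
E
```

```text
0.035246277212364285
at [ 580.  -110.1  188. ] ori [-1.799e+02 -1.000e-01 -1.870e+01] | turn -0.100 | shift x -0.679 y 3.677 z 2.560
at [ 580.  -110.1  188. ] ori [-1.799e+02 -1.000e-01 -1.870e+01] | turn -0.100 | shift x 0.521 y 3.677 z 2.560
at [ 580.  -110.1  188. ] ori [-1.799e+02 -1.000e-01 -1.870e+01] | turn -0.100 | shift x -0.679 y 4.637 z 2.560
at [ 580.  -110.1  188. ] ori [-1.799e+02 -1.000e-01 -1.870e+01] | turn -0.100 | shift x 0.521 y 4.637 z 2.560
```

Request:
{"op": "arm_command", "data": {
  "increments": [
    [0,0,0,0,0,-0.05],
    [0,0,0,0,0,-0.05],
    [-0.1,0.5,0,0,0,0],
    [-0.12,0.66,0,0,0,0],
    [-0.12,0.66,0,0,0,0],
    [-0.12,0.66,0,0,0,0],
    [-0.12,0.66,0,0,0,0],
    [-0.1,0.54,0,0,0,0],
    [0,0,0,0,0,0]
  ]
}}

```text
time_s: 31.0
eef_pos: [0.512, -0.2893, 0.1843]
orientation: [-180.0, 0.3, -10.0]
contact_force: [0.1, -0.0, -1.1]
finger_gap: 0.035
gripper_force: 40.1
```

Request:
{"op": "arm_command", "data": {
  "increments": [
    [0,0,0.3,0,0,0],
    [0,0,0.6,0,0,0],
    [0,0,0.7,0,0,0],
    [0,0,0.5,0,0,0],
    [0,0,0.4,0,0,0],
    [0,0,0.1,0,0,0],
    [0,0,0,0,0,0]
  ]
}}

```text
time_s: 31.58
eef_pos: [0.513, -0.285, 0.0539]
orientation: [-179.9, 0.4, -9.7]
contact_force: [0.8, 0.6, -0.7]
finger_gap: 0.035
gripper_force: 40.1
```

Request:
{"op": "arm_command", "data": {
  "increments": [
    [0,0,0,0,0,0],
    [0,0,0,0,0,0],
    [0,0,0,0,0,0],
    [0,0,0,0,0,0]
  ],
  "hand": 0.1
}}

```text
time_s: 31.92
eef_pos: [0.5158, -0.2861, 0.0581]
orientation: [180.0, -0.1, -9.7]
contact_force: [0.6, 0.4, 0.2]
finger_gap: 0.0466
gripper_force: 0.0
```

Request:
{"op": "arm_command", "data": {
  "increments": [
    [0,0,-0.4,0,0,0],
    [0,0,-0.6,0,0,0],
    [0,0,-0.7,0,0,0],
    [0,0,-0.7,0,0,0],
    [0,0,-0.6,0,0,0],
    [0,0,-0.2,0,0,0],
    [0,0,0,0,0,0]
  ]
}}

```text
time_s: 32.5
eef_pos: [0.5166, -0.2867, 0.2214]
orientation: [179.9, -0.5, -9.7]
contact_force: [-0.7, 0.5, -0.5]
finger_gap: 0.0473
gripper_force: 0.0
```

```bash
python3 - <<'E'
from h import *
f=grab_frame('top')
for o in blobs(f,*RED,.03,60,600): print(o)
for o in blobs(f,(5,150,60),(18,255,255),.042,60,900): print('ora',o)
plan(694,-103,220,-10)
E
```

```text
(array([ 510., -286.]), array([34., 50.]), -12.0, array([422., 260.]))
(array([565., 427.]), array([22., 23.]), 45.7, array([130., 240.]))
(array([581.,  45.]), array([33., 49.]), -8.2, array([286., 233.]))
(array([697.,  42.]), array([30., 46.]), -0.1, array([287., 186.]))
ora (array([ 492., -383.]), array([15., 51.]), 86.1, array([464., 266.]))
at [ 515.7 -286.   218.7] ori [180.   -0.2  -9.7] | turn 0.003 | shift x 2.875 y -4.224 z -0.026
```

Request:
{"op": "arm_command", "data": {
  "increments": [
    [0.3,-0.4,0,0,0,0],
    [0.37,-0.54,0,0,0,0],
    [0.37,-0.54,0,0,0,0],
    [0.37,-0.55,0,0,0,0],
    [0.37,-0.55,0,0,0,0],
    [0.37,-0.55,0,0,0,0],
    [0.37,-0.55,0,0,0,0],
    [0.34,-0.55,0,0,0,0],
    [0,0,0,0,0,0],
    [0,0,0,0,0,0]
  ],
  "hand": 0.35
}}

```text
time_s: 33.38
eef_pos: [0.6918, -0.0997, 0.2136]
orientation: [180.0, 0.3, -9.6]
contact_force: [-0.1, -1.4, -0.2]
finger_gap: 0.0579
gripper_force: 0.0
```

```bash
python3 - <<'E'
from h import *
reds(); plan(694,-103,10,-10)
E
```

```text
(array([ 509., -291.]), array([35., 44.]), -15.9, array([539., 348.]))
(array([590.,  46.]), array([31., 37.]), -7.1, array([194., 327.]))
(array([699.,  43.]), array([35., 52.]), 0.5, array([170., 228.]))
(array([ 694., -103.]), array([35., 51.]), -10.3, array([327., 206.]))
(array([ 671., -359.]), array([43., 66.]), 5.1, array([615., 183.]))
at [ 691.3 -101.   214.6] ori [180.    0.2  -9.7] | turn 0.004 | shift x 0.060 y 0.031 z 4.092
```

Request:
{"op": "arm_command", "data": {
  "increments": [
    [0.06,0.03,0.4,0,0,0],
    [0,0,0.7,0,0,0],
    [0,0,0.7,0,0,0],
    [0,0,0.7,0,0,0],
    [0,0,0.6,0,0,0],
    [0,0,0.5,0,0,0],
    [0,0,0.3,0,0,0],
    [0,0,0.18,0,0,0],
    [0,0,0,0,0,0]
  ]
}}

```text
time_s: 34.18
eef_pos: [0.6922, -0.1044, 0.0104]
orientation: [180.0, 0.3, -9.8]
contact_force: [-0.4, -0.0, -0.6]
finger_gap: 0.0574
gripper_force: 0.0
```

Request:
{"op": "arm_command", "data": {
  "increments": [
    [0,0,0,0,0,0],
    [0,0,0,0,0,0],
    [0,0,0,0,0,0],
    [0,0,0,0,0,0],
    [0,0,0,0,0,0],
    [0,0,0,0,0,0]
  ],
  "hand": -1
}}

```text
time_s: 34.68
eef_pos: [0.6955, -0.1037, 0.0148]
orientation: [180.0, -0.2, -9.7]
contact_force: [-0.6, 0.6, 6.4]
finger_gap: 0.0348
gripper_force: 41.1
```

Request:
{"op": "arm_command", "data": {
  "increments": [
    [0,0,-0.1,0,0,0],
    [0,0,-0.4,0,0,0],
    [0,0,-0.6,0,0,0],
    [0,0,-0.7,0,0,0],
    [0,0,-0.7,0,0,0],
    [0,0,-0.7,0,0,0],
    [0,0,-0.6,0,0,0],
    [0,0,-0.4,0,0,0],
    [0,0,0,0,0,0]
  ]
}}

```text
time_s: 35.43
eef_pos: [0.6961, -0.1041, 0.2292]
orientation: [-180.0, -0.6, -9.7]
contact_force: [-0.4, 0.7, 0.7]
finger_gap: 0.0347
gripper_force: 40.3
```

```bash
python3 - <<'E'
from h import *
print(env.sense()['finger_gap'])
for s in [(30,48)]: plan(*slot(*s),60,-9.7)
E
```

```text
0.03471061553456842
at [ 696.1 -104.1  229.2] ori [-180.    -0.6   -9.7] | turn -0.000 | shift x -1.748 y 4.188 z 3.385
```

Request:
{"op": "arm_command", "data": {
  "increments": [
    [-0.2,0.4,0,0,0,0],
    [-0.25,0.6,0,0,0,0],
    [-0.25,0.6,0,0,0,0],
    [-0.25,0.6,0,0,0,0],
    [-0.25,0.6,0,0,0,0],
    [-0.25,0.6,0,0,0,0],
    [-0.2,0.5,0,0,0,0],
    [-0.1,0.29,0,0,0,0],
    [0,0,0,0,0,0]
  ]
}}

```text
time_s: 36.18
eef_pos: [0.5709, -0.2978, 0.2227]
orientation: [180.0, 0.0, -9.9]
contact_force: [0.1, 0.4, -1.0]
finger_gap: 0.0352
gripper_force: 40.3
```

Request:
{"op": "arm_command", "data": {
  "increments": [
    [0,0,0.4,0,0,0],
    [0,0,0.6,0,0,0],
    [0,0,0.7,0,0,0],
    [0,0,0.7,0,0,0],
    [0,0,0.5,0,0,0],
    [0,0,0.3,0,0,0],
    [0,0,0.1,0,0,0],
    [0,0,0,0,0,0]
  ]
}}

```text
time_s: 36.85
eef_pos: [0.5722, -0.2943, 0.0561]
orientation: [-180.0, 0.2, -9.7]
contact_force: [-0.0, 0.0, -0.6]
finger_gap: 0.0351
gripper_force: 40.3
```

Request:
{"op": "arm_command", "data": {
  "increments": [
    [0,0,0,0,0,0],
    [0,0,0,0,0,0],
    [0,0,0,0,0,0],
    [0,0,0,0,0,0]
  ],
  "hand": 0.1
}}

```text
time_s: 37.18
eef_pos: [0.5735, -0.2955, 0.0592]
orientation: [180.0, -0.1, -9.7]
contact_force: [-0.5, 0.5, -0.5]
finger_gap: 0.0472
gripper_force: 0.0
```

Request:
{"op": "arm_command", "data": {
  "increments": [
    [0,0,-0.4,0,0,0],
    [0,0,-0.6,0,0,0],
    [0,0,-0.7,0,0,0],
    [0,0,-0.7,0,0,0],
    [0,0,-0.6,0,0,0],
    [0,0,-0.2,0,0,0],
    [0,0,0,0,0,0]
  ]
}}

```text
time_s: 37.77
eef_pos: [0.5743, -0.2961, 0.2227]
orientation: [179.9, -0.5, -9.7]
contact_force: [-0.2, -0.7, 0.5]
finger_gap: 0.0468
gripper_force: 0.0
```

```bash
python3 - <<'E'
from h import *
f=grab_frame('top')
for o in blobs(f,*RED,.03,60,900): print(o)
for o in blobs(f,(5,150,60),(18,255,255),.042,60,900): print('ora',o)
plan(699,43,220,0.5)
E
```

```text
(array([ 510., -287.]), array([33., 51.]), -11.4, array([422., 260.]))
(array([565., 427.]), array([22., 23.]), 45.7, array([131., 240.]))
(array([ 571., -298.]), array([35., 51.]), -10.1, array([426., 235.]))
(array([580.,  45.]), array([34., 49.]), -7.2, array([286., 233.]))
(array([697.,  42.]), array([30., 46.]), -0.1, array([287., 186.]))
ora (array([ 505., -385.]), array([35., 53.]), 80.7, array([464., 261.]))
at [ 573.5 -295.5  219.8] ori [180.   -0.2  -9.7] | turn -0.114 | shift x 2.570 y -6.747 z -0.004
```

Request:
{"op": "arm_command", "data": {
  "increments": [
    [0,0,0,0,0,-0.057],
    [0,0,0,0,0,-0.057],
    [0.2,-0.5,0,0,0,0],
    [0.26,-0.7,0,0,0,0],
    [0.26,-0.7,0,0,0,0],
    [0.26,-0.7,0,0,0,0],
    [0.26,-0.7,0,0,0,0],
    [0.26,-0.7,0,0,0,0],
    [0.26,-0.7,0,0,0,0],
    [0.26,-0.7,0,0,0,0]
  ],
  "hand": 0.35
}}

```text
time_s: 38.65
eef_pos: [0.6708, -0.0225, 0.216]
orientation: [-180.0, 0.2, 0.5]
contact_force: [0.7, 0.1, 0.5]
finger_gap: 0.0576
gripper_force: 0.0
```

Request:
{"op": "arm_command", "data": {
  "increments": [
    [0.26,-0.7,0,0,0,0],
    [0.26,-0.6,0,0,0,0],
    [0,0,0,0,0,0],
    [0,0,0,0,0,0]
  ]
}}

```text
time_s: 38.98
eef_pos: [0.6962, 0.043, 0.2149]
orientation: [180.0, 0.2, 0.7]
contact_force: [0.2, -0.8, 0.0]
finger_gap: 0.0578
gripper_force: 0.0
```

```bash
python3 - <<'E'
from h import *
reds(); plan(699,43,10,0.5)
E
```

```text
(array([582.,  46.]), array([35., 52.]), -7.1, array([320., 320.]))
(array([699.,  43.]), array([35., 50.]), 1.1, array([324., 207.]))
at [696.1  41.5 215.7] ori [180.    0.2   0.6] | turn 0.001 | shift x 0.059 y -0.029 z 4.114
```

Request:
{"op": "arm_command", "data": {
  "increments": [
    [0.06,-0.01,0.4,0,0,0],
    [0,0,0.7,0,0,0],
    [0,0,0.7,0,0,0],
    [0,0,0.7,0,0,0],
    [0,0,0.6,0,0,0],
    [0,0,0.3,0,0,0],
    [0,0,0.1,0,0,0],
    [0,0,0,0,0,0]
  ],
  "hand": 0.05
}}

```text
time_s: 39.7
eef_pos: [0.6983, 0.0399, 0.0412]
orientation: [179.9, 0.2, 0.5]
contact_force: [-0.2, -0.7, 0.7]
finger_gap: 0.0448
gripper_force: 0.0
```

```bash
python3 - <<'E'
from h import *
reds(); plan(699,43,10,0.5); print(env.sense()['finger_gap'])
f=grab_frame('wrist'); print('tray left inner wall y about:',[ (v, [round(px2w(f,u,v,.012)[1]*1000,1) for u in range(60,321) if f['color'][v,u].astype(int).sum()<240][-3:]) for v in (150,200)])
save(f,'w9.png')
E
```

```text
(array([699.,  43.]), array([35., 52.]), 0.8, array([317., 293.]))
at [699.6  40.3  43.2] ori [180.   -0.    0.5] | turn -0.000 | shift x -0.011 y -0.054 z 0.664
0.044778637260797165
tray left inner wall y about: [(150, []), (200, [np.float64(86.8), np.float64(86.3), np.float64(85.8)])]
```

View pics/w9.png

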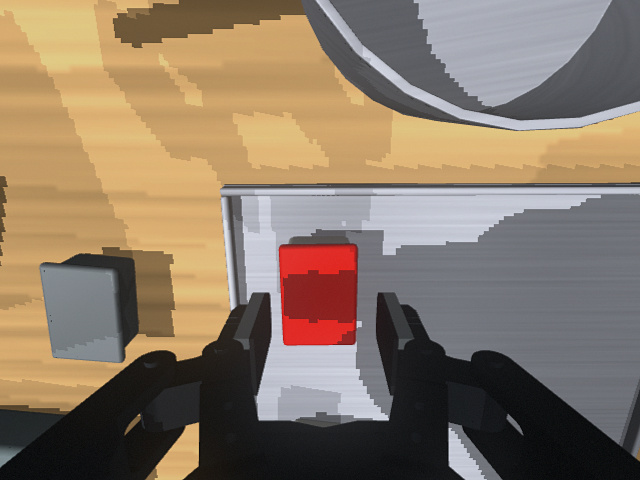

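Request:
{"op": "arm_command", "data": {
  "increments": [
    [0,-0.05,0.1,0,0,0],
    [0,0,0.2,0,0,0],
    [0,0,0.2,0,0,0],
    [0,0,0.1,0,0,0],
    [0,0,0,0,0,0]
  ]
}}

```text
time_s: 40.22
eef_pos: [0.6981, 0.0438, 0.0104]
orientation: [180.0, 0.2, 0.5]
contact_force: [-0.1, 0.6, -0.6]
finger_gap: 0.0445
gripper_force: 0.0
```

Request:
{"op": "arm_command", "data": {
  "increments": [
    [0,0,0,0,0,0],
    [0,0,0,0,0,0],
    [0,0,0,0,0,0],
    [0,0,0,0,0,0],
    [0,0,0,0,0,0]
  ],
  "hand": -1
}}

```text
time_s: 40.63
eef_pos: [0.6997, 0.0439, 0.0131]
orientation: [-180.0, -0.0, 0.5]
contact_force: [-0.1, 0.3, -0.9]
finger_gap: 0.0349
gripper_force: 42.7
```

Request:
{"op": "arm_command", "data": {
  "increments": [
    [0,0,-0.1,0,0,0],
    [0,0,-0.4,0,0,0],
    [0,0,-0.6,0,0,0],
    [0,0,-0.7,0,0,0],
    [0,0,-0.7,0,0,0],
    [0,0,-0.7,0,0,0],
    [0,0,-0.6,0,0,0],
    [0,0,-0.4,0,0,0],
    [0,0,0,0,0,0]
  ]
}}

```text
time_s: 41.38
eef_pos: [0.7015, 0.0436, 0.2299]
orientation: [-180.0, -0.6, 0.5]
contact_force: [-0.3, 0.3, 0.4]
finger_gap: 0.0354
gripper_force: 42.7
```

```bash
python3 - <<'E'
from h import *
print(env.sense()['finger_gap'])
for s in [(-30,-2)]: plan(*slot(*s),60,-9.7)
E
```

```text
0.0353600526506868
at [701.5  43.6 229.9] ori [-180.    -0.6    0.5] | turn 0.114 | shift x -2.558 y 8.118 z 3.398
```

Request:
{"op": "arm_command", "data": {
  "increments": [
    [0,0,0,0,0,0.057],
    [0,0,0,0,0,0.057],
    [-0.15,0.5,0,0,0,0],
    [-0.22,0.7,0,0,0,0],
    [-0.22,0.7,0,0,0,0],
    [-0.22,0.7,0,0,0,0],
    [-0.22,0.7,0,0,0,0],
    [-0.22,0.7,0,0,0,0],
    [-0.22,0.7,0,0,0,0],
    [-0.22,0.7,0,0,0,0]
  ]
}}

```text
time_s: 42.22
eef_pos: [0.5694, -0.2093, 0.223]
orientation: [-180.0, -0.0, -9.7]
contact_force: [0.7, -0.3, 0.2]
finger_gap: 0.0349
gripper_force: 42.7
```

Request:
{"op": "arm_command", "data": {
  "increments": [
    [-0.22,0.7,0,0,0,0],
    [-0.22,0.7,0,0,0,0],
    [-0.22,0.7,0,0,0,0],
    [-0.21,0.6,0,0,0,0],
    [-0.1,0.4,0,0,0,0],
    [0,0,0,0,0,0],
    [0,0,0,0,0,0]
  ]
}}

```text
time_s: 42.8
eef_pos: [0.4959, -0.3534, 0.2227]
orientation: [-180.0, 0.0, -9.9]
contact_force: [0.2, -0.4, 0.6]
finger_gap: 0.0351
gripper_force: 42.7
```

```bash
python3 - <<'E'
from h import *
print(env.sense()['finger_gap'])
for s in [(-30,-2)]: plan(*slot(*s),58,-9.7)
E
```

```text
0.03509830282796934
at [ 495.9 -353.4  222.7] ori [-180.     0.    -9.9] | turn -0.002 | shift x 0.158 y -0.402 z 3.293
```

Request:
{"op": "arm_command", "data": {
  "increments": [
    [0.16,-0.4,0,0,0,0],
    [0,0,0.4,0,0,0],
    [0,0,0.6,0,0,0],
    [0,0,0.7,0,0,0],
    [0,0,0.7,0,0,0],
    [0,0,0.5,0,0,0],
    [0,0,0.3,0,0,0],
    [0,0,0.1,0,0,0],
    [0,0,0,0,0,0]
  ]
}}

```text
time_s: 43.55
eef_pos: [0.5077, -0.333, 0.0566]
orientation: [-180.0, 0.2, -9.7]
contact_force: [0.2, 0.9, -0.1]
finger_gap: 0.0351
gripper_force: 42.7
```

Request:
{"op": "arm_command", "data": {
  "increments": [
    [0,0,0,0,0,0],
    [0,0,0,0,0,0],
    [0,0,0,0,0,0],
    [0,0,0,0,0,0]
  ],
  "hand": 0.05
}}

```text
time_s: 43.88
eef_pos: [0.5087, -0.3344, 0.0591]
orientation: [180.0, -0.1, -9.7]
contact_force: [0.4, -0.6, -0.7]
finger_gap: 0.0448
gripper_force: 0.0
```

Request:
{"op": "arm_command", "data": {
  "increments": [
    [0,0,-0.4,0,0,0],
    [0,0,-0.6,0,0,0],
    [0,0,-0.7,0,0,0],
    [0,0,-0.7,0,0,0],
    [0,0,-0.6,0,0,0],
    [0,0,-0.2,0,0,0],
    [0,0,0,0,0,0]
  ]
}}

```text
time_s: 44.47
eef_pos: [0.5094, -0.3352, 0.2224]
orientation: [179.9, -0.5, -9.7]
contact_force: [-0.0, 0.3, 0.1]
finger_gap: 0.0446
gripper_force: 0.0
```

```bash
python3 - <<'E'
from h import *
f=grab_frame('top')
for o in blobs(f,*RED,.03,60,900): print(o)
for o in blobs(f,(5,150,60),(18,255,255),.042,60,900): print('ora',o)
plan(582,45,220,-7)
E
```

```text
(array([565., 428.]), array([20., 25.]), 2.1, array([130., 240.]))
(array([580.,  45.]), array([33., 49.]), -7.2, array([286., 233.]))
ora (array([ 503., -384.]), array([31., 52.]), 80.7, array([463., 263.]))
at [ 508.7 -334.4  219.7] ori [180.   -0.2  -9.7] | turn -0.030 | shift x 0.531 y -7.711 z -0.007
```

Request:
{"op": "arm_command", "data": {
  "increments": [
    [0,0,0,0,0,-0.03],
    [0.05,-0.5,0,0,0,0],
    [0.05,-0.7,0,0,0,0],
    [0.05,-0.7,0,0,0,0],
    [0.05,-0.7,0,0,0,0],
    [0.05,-0.7,0,0,0,0],
    [0.05,-0.7,0,0,0,0],
    [0.05,-0.7,0,0,0,0],
    [0.05,-0.7,0,0,0,0],
    [0.05,-0.7,0,0,0,0]
  ]
}}

```text
time_s: 45.35
eef_pos: [0.5668, -0.0325, 0.2162]
orientation: [180.0, 0.2, -7.0]
contact_force: [0.7, -1.0, -0.2]
finger_gap: 0.0444
gripper_force: 0.0
```

Request:
{"op": "arm_command", "data": {
  "increments": [
    [0.05,-0.7,0,0,0,0],
    [0.03,-0.7,0,0,0,0],
    [0,-0.2,0,0,0,0],
    [0,0,0,0,0,0],
    [0,0,0,0,0,0]
  ]
}}

```text
time_s: 45.77
eef_pos: [0.5807, 0.045, 0.2164]
orientation: [179.9, 0.1, -6.9]
contact_force: [-0.4, -1.6, 0.2]
finger_gap: 0.0444
gripper_force: 0.0
```

```bash
python3 - <<'E'
from h import *
reds(); plan(582,45,10,-7)
f=grab_frame('top')
for o in blobs(f,(0,150,70),(6,255,255),.042,60,2900): print(o)
E
```

```text
(array([581.,  46.]), array([35., 51.]), -7.0, array([323., 209.]))
at [580.8  44.2 216.8] ori [ 1.8e+02  1.0e-01 -7.0e+00] | turn -0.000 | shift x 0.022 y -0.019 z 4.136
(array([ 506., -332.]), array([36., 52.]), -11.4, array([442., 261.]))
(array([ 509., -284.]), array([35., 50.]), -11.4, array([422., 260.]))
(array([ 569., -295.]), array([34., 51.]), -12.0, array([426., 235.]))
(array([577.,  44.]), array([34., 46.]), -7.2, array([286., 234.]))
(array([ 698., -444.]), array([24., 25.]), -47.3, array([484., 182.]))
(array([ 698., -318.]), array([40., 47.]), 31.4, array([434., 183.]))
```

Request:
{"op": "arm_command", "data": {
  "increments": [
    [0.02,-0.025,0.4,0,0,0],
    [0,0,0.7,0,0,0],
    [0,0,0.7,0,0,0],
    [0,0,0.7,0,0,0],
    [0,0,0.6,0,0,0],
    [0,0,0.3,0,0,0],
    [0,0,0.1,0,0,0],
    [0,0,0,0,0,0],
    [0,0,0,0,0,0]
  ]
}}

```text
time_s: 46.62
eef_pos: [0.5833, 0.0452, 0.0439]
orientation: [-180.0, -0.1, -7.1]
contact_force: [0.0, 0.5, 1.1]
finger_gap: 0.0449
gripper_force: 0.0
```

```bash
python3 - <<'E'
from h import *
reds(); plan(581,46,11,-7)
E
```

```text
(array([582.,  46.]), array([35., 51.]), -7.1, array([324., 294.]))
at [583.7  45.5  44.5] ori [-180.    -0.2   -7. ] | turn -0.000 | shift x -0.054 y -0.004 z 0.670
```

Request:
{"op": "arm_command", "data": {
  "increments": [
    [-0.03,-0.005,0.1,0,0,0],
    [0,0,0.2,0,0,0],
    [0,0,0.2,0,0,0],
    [0,0,0.13,0,0,0],
    [0,0,0,0,0,0]
  ]
}}

```text
time_s: 47.08
eef_pos: [0.5795, 0.0459, 0.009]
orientation: [179.9, 0.2, -7.0]
contact_force: [-0.5, 0.1, -1.2]
finger_gap: 0.0445
gripper_force: 0.0
```

Request:
{"op": "arm_command", "data": {
  "increments": [
    [0,0,0,0,0,0],
    [0,0,0,0,0,0],
    [0,0,0,0,0,0],
    [0,0,0,0,0,0],
    [0,0,0,0,0,0]
  ],
  "hand": -1
}}

```text
time_s: 47.5
eef_pos: [0.5811, 0.0463, 0.0115]
orientation: [-180.0, -0.0, -7.0]
contact_force: [-0.2, 0.2, -0.4]
finger_gap: 0.0354
gripper_force: 41.6
```

Request:
{"op": "arm_command", "data": {
  "increments": [
    [0,0,-0.1,0,0,0],
    [0,0,-0.4,0,0,0],
    [0,0,-0.6,0,0,0],
    [0,0,-0.7,0,0,0],
    [0,0,-0.7,0,0,0],
    [0,0,-0.7,0,0,0],
    [0,0,-0.6,0,0,0],
    [0,0,-0.4,0,0,0],
    [0,0,0,0,0,0]
  ]
}}

```text
time_s: 48.25
eef_pos: [0.5833, 0.0462, 0.2276]
orientation: [-179.8, -0.6, -7.0]
contact_force: [-0.6, -1.0, -0.4]
finger_gap: 0.0352
gripper_force: 41.7
```

```bash
python3 - <<'E'
from h import *
print(env.sense()['finger_gap'])
for s in [(30,-2)]: plan(*slot(*s),60,-9.7)
E
```

```text
0.03523351077283757
at [583.3  46.2 227.6] ori [-179.8   -0.6   -7. ] | turn 0.030 | shift x 0.982 y 7.771 z 3.353
```

Request:
{"op": "arm_command", "data": {
  "increments": [
    [0,0,0,0,0,0.03],
    [0.08,0.5,0,0,0,0],
    [0.09,0.75,0,0,0,0],
    [0.09,0.75,0,0,0,0],
    [0.09,0.75,0,0,0,0],
    [0.09,0.75,0,0,0,0],
    [0.09,0.75,0,0,0,0],
    [0.09,0.75,0,0,0,0],
    [0.09,0.75,0,0,0,0],
    [0.09,0.75,0,0,0,0]
  ]
}}

```text
time_s: 49.08
eef_pos: [0.5649, -0.2825, 0.2213]
orientation: [-180.0, 0.0, -9.7]
contact_force: [0.8, 1.3, -0.8]
finger_gap: 0.0352
gripper_force: 41.7
```

Request:
{"op": "arm_command", "data": {
  "increments": [
    [0.09,0.75,0,0,0,0],
    [0.08,0.52,0,0,0,0],
    [0,0,0,0,0,0],
    [0,0,0,0,0,0]
  ]
}}

```text
time_s: 49.42
eef_pos: [0.5625, -0.3462, 0.2203]
orientation: [-180.0, 0.1, -9.9]
contact_force: [0.0, 0.8, -0.3]
finger_gap: 0.0351
gripper_force: 41.7
```

```bash
python3 - <<'E'
from h import *
print(env.sense()['finger_gap'])
for s in [(30,-2)]: plan(*slot(*s),60,-9.7)
E
```

```text
0.03513390514441854
at [ 562.5 -346.2  220.3] ori [-1.8e+02  1.0e-01 -9.9e+00] | turn -0.002 | shift x 0.069 y -0.037 z 3.207
```

Request:
{"op": "arm_command", "data": {
  "increments": [
    [0.07,-0.04,0.4,0,0,0],
    [0,0,0.6,0,0,0],
    [0,0,0.7,0,0,0],
    [0,0,0.7,0,0,0],
    [0,0,0.5,0,0,0],
    [0,0,0.25,0,0,0],
    [0,0,0,0,0,0]
  ]
}}

```text
time_s: 50.0
eef_pos: [0.5649, -0.341, 0.0598]
orientation: [-179.9, 0.4, -9.7]
contact_force: [0.1, -0.2, -2.1]
finger_gap: 0.0353
gripper_force: 41.7
```

Request:
{"op": "arm_command", "data": {
  "increments": [
    [0,0,0,0,0,0],
    [0,0,0,0,0,0],
    [0,0,0,0,0,0],
    [0,0,0,0,0,0]
  ],
  "hand": 0.05
}}

```text
time_s: 50.33
eef_pos: [0.568, -0.3437, 0.0656]
orientation: [180.0, -0.2, -9.7]
contact_force: [-0.3, -0.7, -0.1]
finger_gap: 0.0447
gripper_force: 0.0
```

Request:
{"op": "arm_command", "data": {
  "increments": [
    [0,0,-0.4,0,0,0],
    [0,0,-0.6,0,0,0],
    [0,0,-0.7,0,0,0],
    [0,0,-0.7,0,0,0],
    [0,0,-0.7,0,0,0],
    [0,-0.6,-0.2,0,0,0],
    [0,-0.7,0,0,0,0],
    [0,-0.7,0,0,0,0],
    [0,-0.7,0,0,0,0],
    [0,-0.5,0,0,0,0]
  ]
}}

```text
time_s: 51.17
eef_pos: [0.5944, -0.1832, 0.2301]
orientation: [-180.0, -0.1, -9.7]
contact_force: [0.5, -0.1, 0.7]
finger_gap: 0.0449
gripper_force: 0.0
```

Request:
{"op": "arm_command", "data": {
  "increments": [
    [-0.3,-0.6,0,0,0,0],
    [-0.3,-0.6,0,0,0,0],
    [-0.3,-0.6,0,0,0,0],
    [0,0,0,0,0,0],
    [0,0,0,0,0,0],
    [0,0,0,0,0,0]
  ]
}}

```text
time_s: 51.67
eef_pos: [0.5651, -0.0894, 0.2297]
orientation: [-180.0, -0.1, -9.7]
contact_force: [0.7, -0.7, -0.1]
finger_gap: 0.0449
gripper_force: 0.0
```

```bash
python3 - <<'E'
from h import *
f=grab_frame('top'); save(f,'top9.png')
for o in blobs(f,(0,150,70),(6,255,255),.042,60,2900): print(o)
for o in blobs(f,(5,150,60),(18,255,255),.042,60,3900): print('ora',o)
for n in ['egg_cup','spatula','sauce','mustard']: print(n,[np.round(r['position'],3).tolist() for r in spot_point(n,f)][:2])
im=cv2.resize(f['color'][150:400,90:510],None,fx=1.9,fy=1.9,interpolation=2); cv2.imwrite('pics/end.png',im[:,:,::-1])
print(lever(grab_frame('scene')))
E
```

```text
(array([ 509., -333.]), array([33., 42.]), -10.1, array([442., 260.]))
(array([ 514., -285.]), array([33., 40.]), -11.9, array([422., 257.]))
(array([564., 420.]), array([27., 29.]), -0.5, array([132., 240.]))
(array([ 565., -343.]), array([34., 51.]), -8.5, array([445., 237.]))
(array([ 569., -295.]), array([34., 51.]), -12.0, array([426., 235.]))
(array([ 698., -444.]), array([24., 25.]), -47.3, array([484., 182.]))
(array([ 698., -318.]), array([40., 46.]), 31.4, array([434., 183.]))
ora (array([ 357., -151.]), array([ 64., 263.]), -18.2, array([366., 330.]))
ora (array([ 504., -385.]), array([36., 52.]), 79.9, array([464., 261.]))
ora (array([949., -18.]), array([  25., 1175.]), 89.5, array([313.,  88.]))
egg_cup []
spatula [[0.514, -0.286, 0.009], [0.356, -0.156, -0.004]]
sauce [[0.69, -0.313, 0.01]]
mustard [[0.677, -0.408, 0.003]]
[ 1.149e+00 -5.000e-03  4.990e+02  2.110e+02  7.280e+00]
```

View pics/end.png

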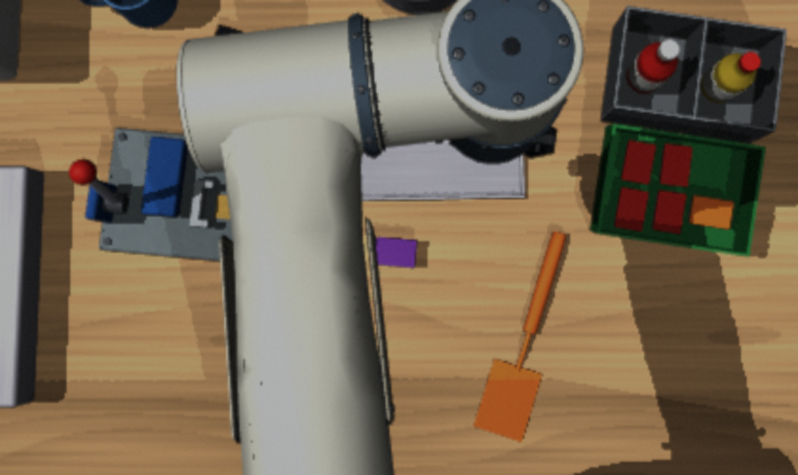

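The final picture shows the four red tubs and the orange one lying in the green bin at about (655,185) of the crop. The lever is upright at (83,172), and the bottles and spatula are where they were.

```bash
python3 -c "
from plant import env
print(env.sense()['contact_force']); print(env.finish_job())"
```

```text
[ 0.29462612 -0.32467571  0.93715804]
the job is handed in; nothing more can be done
None
```

The marmalade tub was pressed flush and embossed (lever to its stop, sprung back), and it and all four jam tubs present are in the green bin. The bottles and spatula read unmoved; the arm hid the egg cup in the last picture, so I did not confirm it. The job is handed in at about 52 s.

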